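Build and gauge a spacer stack for the viscometer

TASK

Build the viscometer's spacer stack on the bench gauge: slide the gauge's jaw open, then thread every ring that lies on the bench down the post, the widest first and each next one narrower, each fully home and flat on the one below. When the stack is complete, push the jaw in by its yellow tab until its sprung red tip presses gently (about 6 newtons) on the wide bottom ring and pins it against the fixed jaw, hold that a moment, then slide the jaw back out until its tip is at least 30 mm clear of the bottom ring, let go of it and leave the stack standing. Do not disturb the bottle, the cup and the jar.

Things in the scene. Friction and masses are not known exactly. Their poses are not given: they have to be found in the camera images.
- gauge: Bench gauge fixed to the bench: a grey plate 100 mm (its x) by 280 mm (its y, from -80 to +200 mm) by 12 mm thick, with an upright steel locating post. Origin on the bench directly under the post's axis; z up. Its own +y points from the post to the sliding jaw, -y to the fixed jaw.
- post_foot (a point): Point on the post's axis at the plate's top face (12 mm above the bench); axes as the gauge's.
- post_tip (a point): Point on the post's axis at its top, 75 mm above the bench. The post is 22 mm in diameter and rises 63 mm above the plate: straight for 52 mm, then a cone narrowing to 10 mm across at the top.
- fixed_jaw: Low dark steel stop fixed to the plate on the -y side of the post, 44 mm wide (x), its face 35.2 mm from the post's axis (2.2 mm clear of a centred 66 mm ring), its bevelled top about 16 mm above the plate. Origin and axes are the gauge's own, not on the jaw.
- jaw (a joint): Travel of the blue sliding jaw along the gauge's y, 0 to 0.080 m, growing as it opens (+y, away from the post). Its red tip's unpressed face is 15 mm + this value from the post's axis; it meets a 66 mm ring that touches the fixed jaw at 0.0158. It slides against about 3 N of friction and stays where it is left. It starts from 0 to 0.045, so often in the rings' way.
- jaw_tab (a point): Centre of the top edge of the sliding jaw's yellow upright grip tab: 12 mm thick (gauge y), 34 mm wide (gauge x), its top 67 mm above the plate; 48 mm of it stands free above the jaw's blue body (76 x 44 mm, top 19 mm above the plate). Pinch it from above across its thickness. It stands 70 mm behind the tip's face, at 85 mm + jaw travel from the post's axis. Axes as the gauge's.
- tip: Red spring-loaded tip of the sliding jaw, 24 mm wide, 12 mm high; origin at the centre of its face, 9 mm above the plate. It gives way towards +y, into the jaw, by up to 10 mm against a spring of 1 N per mm (so 6 mm of give is about 6 N), and unpressed its face is 70 mm from the tab in y. Axes as the gauge's.
- ring_a: Spacer ring, bare silver aluminium: 66 mm outside diameter, 18 mm thick, bore 34 mm. Lies flat on the bench; origin at its very centre (half its thickness up), z along its axis. The widest: bottom of the stack; always there.
- ring_b: Spacer ring, blue: 60 mm outside diameter, 10 mm thick, bore 28 mm. Lies flat on the bench; origin at its very centre (half its thickness up), z along its axis. May be absent.
- ring_c: Spacer ring, brass (gold): 54 mm outside diameter, 10 mm thick, bore 28 mm. Lies flat on the bench; origin at its very centre (half its thickness up), z along its axis. May be absent.
- ring_d: Spacer ring, red: 48 mm outside diameter, 10 mm thick, bore 28 mm. Lies flat on the bench; origin at its very centre (half its thickness up), z along its axis. May be absent.
- ring_e: Spacer ring, green: 42 mm outside diameter, 10 mm thick, bore 28 mm. Lies flat on the bench; origin at its very centre (half its thickness up), z along its axis. May be absent.
- bottle: Bystander: brown bottle, 64 mm diameter, 140 mm high; origin under its centre.
- beaker: Bystander: white open cup, 70 mm diameter, 85 mm high; origin under its centre.
- jar: Bystander: white jar with blue cap, 70 mm diameter, 80 mm high; origin under its centre.
Not all that is in view belongs to the job. Leave any orange look-alike of the ring_a alone. Of the things shaped like the ring_c, the brass one is meant.

How it is judged:
By the outcome, as a careful person would: the job done as asked, in the order asked, and still so for the second after the job is handed in, with the robot touching nothing.
Of ring_b, ring_c, ring_d, ring_e only 2 to 4 are there at a start; the rules pass over those that are not, and their reading is None.
At some moment in a run one of ring_b, ring_c, ring_d, ring_e may be knocked a few centimetres aside while the robot is not near it.
Once in a run the grip may slacken for a moment while it holds something.
It also fails if it takes over 210 s, if anything falls off the work surface, if the arm or the gripper's body presses on something with over 40 N, if the wrist force passes 120 N, or if a joint passes its speed limit or range.

ROBOT

A 6-joint arm with a two-finger parallel gripper is mounted at the origin on the work surface. World frame = base frame: x ahead of the robot, y to its left, z up, the work surface at z = 0. Lengths are in m, angles in rad, forces in N, time in s.
With the tool pointing down it reaches from about 0.425 to 0.95 m from the base axis. Payload 3.5 kg.
Tool frame: the origin (TCP) lies midway between the tips of the shut fingers; the grasp point (between the pads) lies 19 mm behind it; z points along the fingers, y is the line along which they close (so a half turn about z gives the same grasp; the last joint's range is limited). The gripper opens to 85 mm and grips with 20 to 120 N. Pads are 22 mm wide; open, the fingers measure 114 mm over their backs; the gripper's body (76 mm by 85 mm) begins 54 mm behind the grasp point. The pads swing forward as they close: fully open they stand 13 mm farther back than shut.
Start: joints at [1.098, 0.286, 1.577, -0, 1.279, -0.15], TCP at [0.214, 0.64, 0.231] pointing down, gripper open.
Joint ranges: [-2.77, 2.77], [-0.9, 2.22], [0.21, 2.48], [-1.53, 4.67], [0.24, 2.81], [-2.84, 2.84]. Speed limits (rad/s): [2.79, 2.79, 3.14, 3.14, 3.14, 3.14].

INTERFACE

Orientations are given as a unit quaternion [x, y, z, w].
In Python, from plant import ctrl gives the robot as it stands.
- The arm moves only by the tool move_arm, never from a script. Its argument "plan" is a list of rows, each an object of numbers: "x", "y", "z": the shift along the tool's x, y, z in m; "yaw": the turn about the tool's z in rad; "fingers": the closure, from 0 (fully open) to 1 (shut). In form: [{"x": .., "y": .., "z": .., "yaw": .., "fingers": ..}, ...]. A call has 1 to 5 rows; each row is the pose to reach, as a shift and turn from the pose commanded when the call began, along the tool's axes at that moment; what a row does not reach only later rows make up. A row lasts 1/10 s, in which the tool goes at most 50 mm and 8.59 degrees, less where a joint would pass 70% of its speed; a pose out of reach is approached as far as the arm can. A call with a gripper value outside its range is refused whole. The fingers move at their own pace and stop on an object; "force" is the grip in N (left out, the last holds). Time passes only in rows, so rows that repeat a pose let the fingers close. It gives the time, the measured TCP pose, the force, the opening and the grip force at its end, in the units of the state.
- ctrl.get_state(): the state, without advancing time (a new reading comes with each control period).
- ctrl.read_camera(name): name is "scene" or "top"; returns the picture (480x640x3 uint8, red, green, blue); there is no depth.
- ctrl.camera_model(name): a dict with "intrinsics" (3x3 intrinsics, pixels), "cam_to_world" (4x4, takes a point from camera to world coordinates). Camera axes: x right, y up, looking along -z (the intrinsics and any distortion apply to the point x, -y, -z); pixel columns grow to the right and rows downward; lengths in m; the calibration is good to about 2 mm. A picture is of the moment at which its call begins. camera_model takes no time and is no camera call.
- ctrl.sign_off(): hands the job in; it is judged then, once.
The state is a dict: "time": time; "qpos": joint angles; "dq": joint speeds; "joint_efforts": joint torques, N m; "eef_pos": TCP position; "tcp_rot": TCP orientation; "contact_force": force on the tool from outside, world axes, zero at the start; "wrist_torque": the same for the moment, N m; "opening": opening from 0.0 (shut) to 1.0 (fully open); "finger_force": force on a finger pad.
Only numpy, scipy, OpenCV 4.12 (cv2) and the standard library are available. Lean on these libraries where they do the work, as an engineer would, in place of code of your own. Each camera call takes 0.05 s, during which the arm holds its last target. There are 200 camera calls.

## Working session

There is one attempt and no reset: what is moved stays moved. The work goes in short steps, Python scripts to look and compute and a tool call to move; the robot and the scene stay as the last step left them, time stands still between calls to the robot, and variables do not carry over. Pictures are saved under pics/ and viewed, at most 17 in all, crops included, and the job is handed in when it is done.

Besides the shell and the picture viewer there is one more tool, called by a JSON object that holds its "method" and its "body", one argument or row to a line. move_arm: Moves the arm, as the interface text tells. Its arguments: {"type":"object","properties":{"plan":{"type":"array"},"force":{"type":"number"}},"required":["plan"]}

```bash
ls; mkdir -p pics
python3 - <<'E'
from plant import ctrl
import cv2,json
s=ctrl.get_state(); print(s)
for n in("scene","top"):
    cv2.imwrite(f"pics/{n}0.png",ctrl.read_camera(n)[:,:,::-1])
    m=ctrl.camera_model(n);print(n,m)
E
```

```text
pics
{'time': 0.0, 'qpos': array([ 1.09799563e+00,  2.87154206e-01,  1.57819648e+00,  2.15423392e-06,
        1.27859641e+00, -1.49983623e-01]), 'dq': array([-1.43210807e-03,  1.48648234e-03, -7.07827905e-04, -7.04457604e-04,
       -1.16542519e-03, -9.43843588e-05]), 'joint_efforts': array([ 1.90652347e-03, -4.05990386e+01, -2.92626089e+01, -2.99738679e-05,
        5.88022638e-03, -2.77759042e-06]), 'eef_pos': array([0.21379163, 0.63954819, 0.22994427]), 'tcp_rot': array([ 1.60708792e-01,  9.87001164e-01, -1.12029265e-03, -3.61664165e-04]), 'contact_force': array([-0.22071833,  0.26105793,  0.43876383]), 'wrist_torque': array([-0.07755999, -0.02542259,  0.01552438]), 'finger_force': 0.0, 'opening': 1.0005442651992973}
scene {'intrinsics': array([[526.96035758,   0.        , 321.03808261],
       [  0.        , 526.96035758, 238.60049969],
       [  0.        ,   0.        ,   1.        ]]), 'cam_to_world': array([[ 0.82222785, -0.43723991,  0.36436605,  0.96095859],
       [ 0.56913114,  0.62534999, -0.53387933, -0.54409513],
       [ 0.00557705,  0.64634252,  0.76302703,  0.93530349],
       [ 0.        ,  0.        ,  0.        ,  1.        ]])}
top {'intrinsics': array([[503.51000662,   0.        , 313.29263044],
       [  0.        , 503.51000662, 237.80887635],
       [  0.        ,   0.        ,   1.        ]]), 'cam_to_world': array([[ 0.10786223,  0.96963178, -0.21949931,  0.27913051],
       [-0.99415543,  0.10418855, -0.0282793 ,  0.03945586],
       [-0.0045512 ,  0.2212667 ,  0.97520271,  1.26234544],
       [ 0.        ,  0.        ,  0.        ,  1.        ]])}
```

View pics/scene0.png

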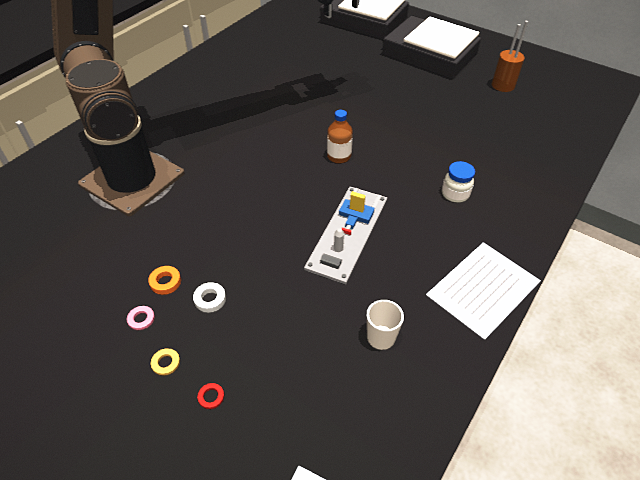

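View pics/top0.png

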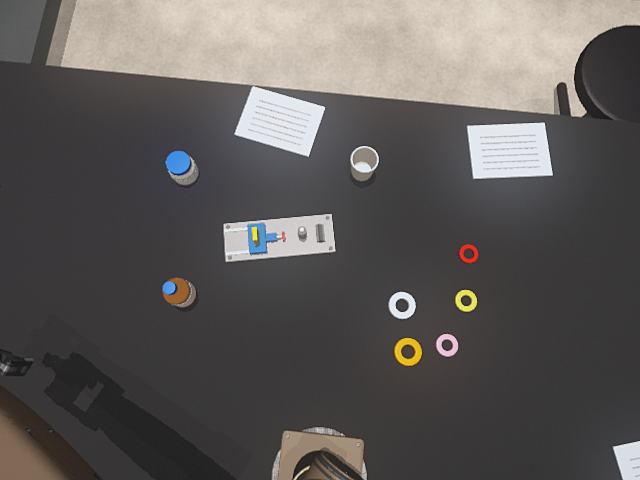

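Ring-like things (scene pixel / top pixel):
- Silver ring (209,297)/(402,305): ring_a.
- Orange ring (164,279)/(408,351): look-alike of ring_a, leave it alone.
- Yellow/brass ring (165,361)/(466,300): ring_c.
- Pink ring (140,317)/(447,345): look-alike of ring_c, leave it alone.
- Red ring (210,395)/(469,253): ring_d.

There is no blue or green ring. The gauge post is at (302,233) in top, and the jaw is nearly closed. Next I'll measure and check with one close crop.

```bash
cat > h.py <<'E'
import numpy as np, cv2
from plant import ctrl
M={n:ctrl.camera_model(n) for n in("scene","top")}
def cast(n,uv,z):
    m=M[n];K=m["intrinsics"];T=m["cam_to_world"]
    uv=np.atleast_2d(np.asarray(uv,float))
    d=np.c_[(uv[:,0]-K[0,2])/K[0,0],-(uv[:,1]-K[1,2])/K[1,1],-np.ones(len(uv))]@T[:3,:3].T
    o=T[:3,3]; return o+d*((z-o[2])/d[:,2])[:,None]
def proj(n,p):
    m=M[n];c=(np.atleast_2d(p)-m["cam_to_world"][:3,3])@m["cam_to_world"][:3,:3]
    K=m["intrinsics"];return np.c_[K[0,0]*c[:,0]/-c[:,2]+K[0,2],-K[1,1]*c[:,1]/-c[:,2]+K[1,2]]
# hsv ranges
COL={"silver":((0,0,140),(180,50,255)),"brass":((22,90,90),(34,255,255)),"red":((0,150,100),(8,255,255)),
"yellow":((22,90,90),(34,255,255)),"pink":((150,30,120),(179,110,255)),"orange":((9,130,100),(21,255,255))}
def mask(img,c):
    return cv2.inRange(cv2.cvtColor(img,cv2.COLOR_RGB2HSV),*COL[c])
def blob(n,img,c,box):
    """largest blob of colour in box (x0,y0,x1,y1): hull"""
    m=mask(img,c);b=np.zeros_like(m);x0,y0,x1,y1=box;b[y0:y1,x0:x1]=m[y0:y1,x0:x1]
    cs=cv2.findContours(b,cv2.RETR_EXTERNAL,cv2.CHAIN_APPROX_NONE)[0]
    return cv2.convexHull(max(cs,key=cv2.contourArea))
def ring(n,img,c,z,near=None,box=None,r=30):
    if near is not None:
        u,v=proj(n,near)[0].astype(int);box=(max(u-r,0),max(v-r,0),u+r,v+r)
    h=blob(n,img,c,box);mo=cv2.moments(h)
    p=cast(n,[mo["m10"]/mo["m00"],mo["m01"]/mo["m00"]],z)[0]
    (_,_),(a,b),_=cv2.fitEllipse(cast(n,h[:,0],z)[:,:2].astype(np.float32)*1000)
    return p[:2],(a,b)
E
python3 - <<'E'
from h import *
I={n:cv2.imread(f"pics/{n}0.png")[:,:,::-1].copy() for n in M}
for nm,c,z,bs,bt in(("a","silver",.009,(185,275,232,320),(380,285,422,325)),("c","brass",.005,(140,340,190,385),(445,280,490,320)),
  ("d","red",.005,(190,375,235,415),(450,235,490,270)),("orange","orange",.009,(140,260,190,300),(385,332,430,370)),("pink","pink",.005,(120,300,160,335),(430,328,465,362))):
    for n,b in(("scene",bs),("top",bt)):
        try:print(nm,n,*[np.round(q,4) for q in ring(n,I[n],c,z,box=b)])
        except Exception as e:print(nm,n,e)
# plate
import itertools
t=I["top"];m=cv2.inRange(cv2.cvtColor(t,cv2.COLOR_RGB2HSV),(0,0,120),(180,255,255))
b=np.zeros_like(m);b[205:270,215:345]=m[205:270,215:345]
h=cv2.convexHull(np.vstack(cv2.findContours(b,0,1)[0]))
w=cast("top",h[:,0],.012)[:,:2]
r=cv2.minAreaRect((w*1000).astype(np.float32));print("plate top",r)
s=I["scene"];m=cv2.inRange(cv2.cvtColor(s,cv2.COLOR_RGB2HSV),(0,0,110),(180,255,255))
b=np.zeros_like(m);b[183:285,300:390]=m[183:285,300:390]
h=cv2.convexHull(np.vstack(cv2.findContours(b,0,1)[0]))
print("plate scene",cv2.minAreaRect((cast("scene",h[:,0],.012)[:,:2]*1000).astype(np.float32)))
a=cv2.resize(t[200:275,210:345],None,fx=5,fy=5,interpolation=2);c=cv2.resize(s[180:290,295:400],None,fx=4,fy=4,interpolation=2)
d=cv2.resize(t[235:370,380:490],None,fx=3,fy=3,interpolation=2)[:,:,::-1]
o=np.zeros((600,800,3),np.uint8);o[:375,:675]=a[:375,:675,::-1]
cv2.imwrite("pics/c1.png",o[:375,:675]);
o2=np.zeros((440,800,3),np.uint8);o2[:440,:420]=c[:,:,::-1];o2[:405,440:770]=d;cv2.imwrite("pics/c2.png",o2)
E
```

```text
a scene [ 0.4165 -0.1627] [67.628  76.3116]
a top [ 0.4152 -0.1607] [66.6083 67.1114]
c scene [ 0.445  -0.3205] [52.1364 53.709 ]
c top [ 0.4441 -0.3179] [54.4734 54.7464]
d scene [ 0.565  -0.3222] [47.9409 50.1583]
d top [ 0.5636 -0.3191] [47.7467 48.9339]
orange scene [ 0.3078 -0.1856] [68.0555 79.0442]
orange top [ 0.3077 -0.1857] [32.191 35.297]
pink scene [ 0.3303 -0.2775] [52.7178 54.9096]
pink top [ 0.3307 -0.2763] [54.7277 55.2514]
plate top ((552.4757690429688, 164.00697326660156), (101.0839614868164, 280.5932312011719), 11.527534484863281)
plate scene ((556.3864135742188, 157.14071655273438), (101.34986877441406, 284.8687744140625), 11.584689140319824)
```

View pics/c1.png

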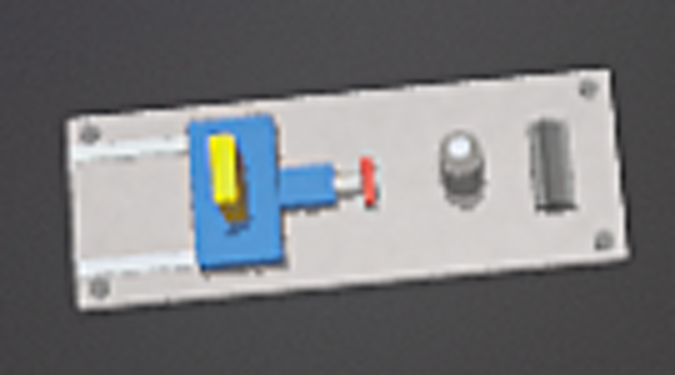

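View pics/c2.png

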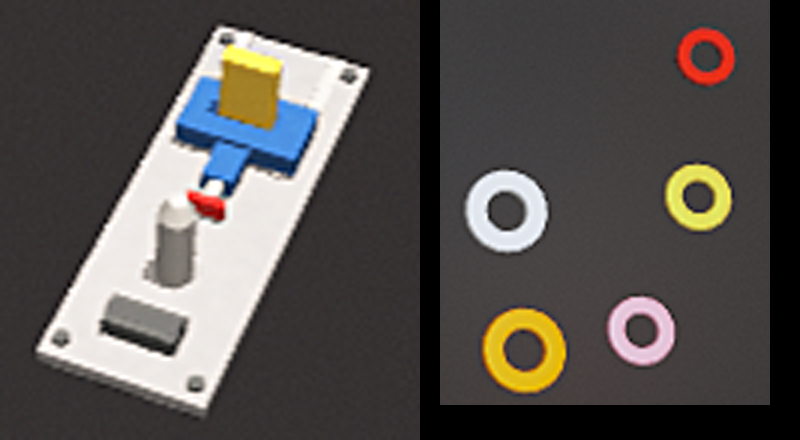

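The crops confirm silver = a, yellow = c, red = d, with orange and pink left alone. The post is upright, and the jaw tip is about 35 mm from it, so it's in the rings' way. Next I'll locate the post tip and the tab.

```bash
cat >> h.py <<'E'
from scipy.spatial.transform import Rotation as R
def go(x,y,z,yawdeg,s=None):
    "tool-frame shift + yaw to reach world pose; yawdeg = world angle of tool y"
    s=s or ctrl.get_state();r=R.from_quat(s["tcp_rot"]).as_matrix()
    d=r.T@(np.array([x,y,z])-s["eef_pos"]);cur=np.degrees(np.arctan2(r[1,1],r[0,1]))
    dy=-((yawdeg-cur+180)%360-180)
    print("at",s["eef_pos"].round(4),"yaw",round(cur,2),"| shift",d.round(4),"yaw",round(np.radians(dy),4),"| rows",max(np.linalg.norm(d)/.05,abs(dy)/8.59).round(1))
def tri(uv1,uv2):
    A=[];b=[]
    for n,uv in(("scene",uv1),("top",uv2)):
        o=M[n]["cam_to_world"][:3,3];d=cast(n,uv,0)[0]-o;d/=np.linalg.norm(d)
        P=np.eye(3)-np.outer(d,d);A.append(P);b.append(P@o)
    p=np.linalg.lstsq(np.vstack(A),np.hstack(b),rcond=None)[0]
    return p.round(4)
E
python3 - <<'E'
from h import *
I={n:cv2.imread(f"pics/{n}0.png")[:,:,::-1].copy() for n in M}
# yellow tab
for n,b in(("scene",(335,185,375,215)),("top",(245,215,275,255))):
    h=blob(n,I[n],"yellow",b);w=cast(n,h[:,0],.079)[:,:2]*1000
    print("tab",n,"box px",cv2.minAreaRect(h),cv2.minAreaRect(w.astype(np.float32)))
    print(np.int32(cv2.boxPoints(cv2.minAreaRect(h))).tolist())
# post tip: brightest spot near
print("tip rough",tri((338.9,231.5),(302,229.4)),cast("scene",(338.9,231.5),.075),cast("top",(302,229.4),.075))
g=cv2.cvtColor(I["top"],cv2.COLOR_RGB2GRAY)[224:244,294:312];print(g)
g=cv2.cvtColor(I["scene"],cv2.COLOR_RGB2GRAY)[226:256,330:348];print(g)
# plate corners by approx of edges
for n,b,v in(("top",(215,205,345,270),120),("scene",(300,183,390,285),110)):
    m=cv2.inRange(cv2.cvtColor(I[n],cv2.COLOR_RGB2GRAY),150,255);k=np.zeros_like(m);x0,y0,x1,y1=b;k[y0:y1,x0:x1]=m[y0:y1,x0:x1]
    h=cv2.convexHull(np.vstack(cv2.findContours(k,0,1)[0]));q=cv2.approxPolyDP(h,6,True)[:,0]
    print(n,q.tolist(),cast(n,q,.012)[:,:2].round(4).tolist())
E
```

```text
tab scene box px ((356.9384460449219, 200.9923095703125), (14.015924453735352, 18.605209350585938), 7.125016689300537) ((554.662353515625, 193.9227294921875), (31.173768997192383, 60.42133331298828), 27.986705780029297)
[[348, 209], [351, 190], [365, 192], [362, 211]]
tab top box px ((254.64999389648438, 235.04998779296875), (16.68772315979004, 4.666904926300049), 81.8698959350586) ((537.2001953125, 215.2992706298828), (41.66461944580078, 11.246330261230469), 15.502242088317871)
[[251, 227], [255, 226], [258, 242], [253, 243]]
tip rough [0.5663 0.1037 0.0657] [[0.57036625 0.09656961 0.075     ]] [[0.56425996 0.10340158 0.075     ]]
[[205 206 206 205 205 205 205 205 206 207 208 207 206 205 206 205 204 204]
 [205 207 208 207 206 207 209 209 210 209 209 207 205 204 204 204 203 204]
 [206 207 208 208 207 198 185 166 170 186 192 208 205 203 203 206 205 205]
 [205 207 209 208 194 163 176 186 199 165 161 193 207 204 204 206 206 206]
 [205 206 208 206 166 160 214 230 233 218 141 168 208 206 205 207 206 207]
 [205 207 211 210 143 175 240 238 239 234 137 153 195 209 207 208 207 207]
 [207 207 
[... 2844 characters left out ...]
40 243 214 145 129 103 106 112 119 121 111  97 158 232 240 236 233 234]
 [237 240 242 247 216 136 117  97 105 105 144 219 245 242 238 235 235 235]
 [237 237 239 240 244 245 248 236 213 231 244 242 239 236 235 234 235 234]
 [238 237 237 236 239 240 242 241 237 239 238 236 236 235 233 233 233 235]
 [245 240 237 237 237 238 239 238 236 235 235 234 235 233 233 234 234 234]
 [204 243 248 244 241 239 238 237 237 235 235 235 233 233 233 233 234 236]]
top [[331, 214], [334, 251], [226, 261], [226, 223]] [[0.6279, 0.0372], [0.5321, 0.0199], [0.4774, 0.2881], [0.5754, 0.3026]]
scene [[353, 187], [386, 199], [344, 281], [304, 267]] [[0.4893, 0.2871], [0.5782, 0.2981], [0.6285, 0.032], [0.5359, 0.0133]]
```

Run:
```python
from h import *
print(cast("scene",(339,228.5),.075),cast("top",(301.6,229),.075),tri((339,228.5),(301.6,229)))
go(.5405,.216,.14,101.5)
```

```text
[[0.56577579 0.10391697 0.075     ]] [[0.56514957 0.1044801  0.075     ]] [0.5654 0.1045 0.0741]
at [0.2138 0.6396 0.2301] yaw 71.5 | shift [-0.4442 -0.2979  0.0906] yaw -0.5235 | rows 10.8
```

{"method": "move_arm", "body": {
  "plan": [
    {"x": -0.2, "y": -0.134},
    {"x": -0.2, "y": -0.134},
    {"x": -0.2, "y": -0.134},
    {"x": -0.2, "y": -0.134},
    {"x": -0.2, "y": -0.134}
  ]
}}

```text
validation failed for argument at $.pl...
```

{"method": "move_arm", "body": {
  "plan": [
    {"x": -0.2, "y": -0.134},
    {"x": -0.2, "y": -0.134},
    {"x": -0.2, "y": -0.134},
    {"x": -0.2, "y": -0.134},
    {"x": -0.2, "y": -0.134}
  ]
}}

```text
validation failed for argument at $.pl...
```

{"method": "move_arm", "body": {
  "plan": [
    {"x": -0.044, "y": -0.03, "yaw": -0.5235},
    {"x": -0.044, "y": -0.03, "yaw": -0.5235},
    {"x": -0.044, "y": -0.03, "yaw": -0.5235},
    {"x": -0.044, "y": -0.03, "yaw": -0.5235},
    {"x": -0.044, "y": -0.03, "yaw": -0.5235}
  ]
}}

```text
validation failed for argument at $.pl...
```

Run:
```python
from h import *
go(.5405,.216,.14,101.5)
```

```text
at [0.2138 0.6396 0.2301] yaw 71.5 | shift [-0.4442 -0.2979  0.0906] yaw -0.5235 | rows 10.8
```

{"method": "move_arm", "body": {
  "plan": [
    {"x": -0.2, "y": -0.134, "z": 0, "yaw": 0, "fingers": 0},
    {"x": -0.2, "y": -0.134, "z": 0, "yaw": 0, "fingers": 0},
    {"x": -0.2, "y": -0.134, "z": 0, "yaw": 0, "fingers": 0},
    {"x": -0.2, "y": -0.134, "z": 0, "yaw": 0, "fingers": 0},
    {"x": -0.2, "y": -0.134, "z": 0, "yaw": 0, "fingers": 0}
  ]
}}

```text
time: 0.6
eef_pos: [0.3622, 0.4473, 0.2308]
tcp_rot: [0.161, 0.987, -0.0, -0.0]
contact_force: [2.0, 0.5, 0.3]
opening: 0.999
finger_force: 0.0
```

{"method": "move_arm", "body": {
  "plan": [
    {"x": -0.2, "y": -0.134, "z": 0, "yaw": 0, "fingers": 0},
    {"x": -0.2, "y": -0.134, "z": 0, "yaw": 0, "fingers": 0},
    {"x": -0.2, "y": -0.134, "z": 0, "yaw": 0, "fingers": 0},
    {"x": -0.2, "y": -0.134, "z": 0, "yaw": 0, "fingers": 0},
    {"x": -0.2, "y": -0.134, "z": 0, "yaw": 0, "fingers": 0}
  ]
}}

```text
time: 1.1
eef_pos: [0.5094, 0.2567, 0.2309]
tcp_rot: [0.161, 0.987, -0.0, -0.0]
contact_force: [0.6, 0.7, -0.3]
opening: 1.002
finger_force: 0.0
```

{"method": "move_arm", "body": {
  "plan": [
    {"x": -0.044, "y": -0.03, "z": 0, "yaw": -0.5235, "fingers": 0},
    {"x": -0.044, "y": -0.03, "z": 0, "yaw": -0.5235, "fingers": 0},
    {"x": -0.044, "y": -0.03, "z": 0, "yaw": -0.5235, "fingers": 0},
    {"x": -0.044, "y": -0.03, "z": 0, "yaw": -0.5235, "fingers": 0},
    {"x": -0.044, "y": -0.03, "z": 0.05, "yaw": -0.5235, "fingers": 0}
  ]
}}

```text
time: 1.6
eef_pos: [0.546, 0.2175, 0.1888]
tcp_rot: [-0.101, 0.995, 0.001, 0.008]
contact_force: [1.1, -0.0, 0.7]
opening: 1.003
finger_force: 0.0
```

Run:
```python
from h import *
go(.5405,.216,.048,101.5)
```

```text
at [0.546  0.2175 0.1888] yaw 101.55 | shift [ 0.008  -0.0004  0.1407] yaw 0.0008 | rows 2.8
```

{"method": "move_arm", "body": {
  "plan": [
    {"x": 0.0, "y": 0, "z": 0.05, "yaw": 0, "fingers": 0},
    {"x": 0.0, "y": 0, "z": 0.09, "yaw": 0, "fingers": 0},
    {"x": 0.0, "y": 0, "z": 0.13, "yaw": 0, "fingers": 0},
    {"x": 0.0, "y": 0, "z": 0.13, "yaw": 0, "fingers": 0},
    {"x": 0.0, "y": 0, "z": 0.13, "yaw": 0, "fingers": 0}
  ]
}}

```text
time: 2.1
eef_pos: [0.5402, 0.2166, 0.051]
tcp_rot: [-0.1, 0.995, -0.0, -0.001]
contact_force: [0.1, 0.3, -0.0]
opening: 1.001
finger_force: 0.0
```

Run:
```python
from h import *
go(.5405,.216,.048,101.5)
```

```text
at [0.5402 0.2166 0.051 ] yaw 101.5 | shift [-0.0002 -0.0007  0.003 ] yaw -0.0 | rows 0.1
```

Well placed over the tab, so I'll pinch it gently.

{"method": "move_arm", "body": {
  "plan": [
    {"x": 0, "y": 0, "z": 0, "yaw": 0, "fingers": 1},
    {"x": 0, "y": 0, "z": 0, "yaw": 0, "fingers": 1},
    {"x": 0, "y": 0, "z": 0, "yaw": 0, "fingers": 1},
    {"x": 0, "y": 0, "z": 0, "yaw": 0, "fingers": 1},
    {"x": 0, "y": 0, "z": 0, "yaw": 0, "fingers": 1}
  ],
  "force": 25
}}

```text
time: 2.6
eef_pos: [0.5411, 0.2165, 0.0521]
tcp_rot: [-0.1, 0.995, -0.0, 0.001]
contact_force: [0.1, -5.5, 2.9]
opening: 0.144
finger_force: 2.0
```

{"method": "move_arm", "body": {
  "plan": [
    {"x": 0, "y": 0, "z": 0, "yaw": 0, "fingers": 1},
    {"x": 0, "y": 0, "z": 0, "yaw": 0, "fingers": 1},
    {"x": 0, "y": 0, "z": 0, "yaw": 0, "fingers": 1},
    {"x": 0, "y": 0, "z": 0, "yaw": 0, "fingers": 1},
    {"x": 0, "y": 0, "z": 0, "yaw": 0, "fingers": 1}
  ]
}}

```text
time: 3.1
eef_pos: [0.5411, 0.2165, 0.0522]
tcp_rot: [-0.1, 0.995, -0.0, 0.0]
contact_force: [-2.2, -1.4, 5.4]
opening: 0.137
finger_force: 29.2
```

Run:
```python
from h import *
s=ctrl.get_state();print(s["opening"],s["finger_force"],s["contact_force"],s["wrist_torque"])
go(.5405,.216,.048,101.5)
p=s["eef_pos"][:2]-np.array([.5653,.1044])
print(np.hypot(*p)-.085,np.degrees(np.arctan2(-p[0],p[1])))
```

```text
0.13692486415540092 29.222161173820496 [-2.1846921  -1.35168028  5.38559859] [-0.32925395  0.25352671  0.03211823]
at [0.5411 0.2165 0.0522] yaw 101.51 | shift [ 0.0007 -0.0004  0.0042] yaw 0.0003 | rows 0.1
0.029715253281359474 12.186440789645035
```

{"method": "move_arm", "body": {
  "plan": [
    {"x": 0, "y": 0.01, "z": 0, "yaw": 0, "fingers": 1},
    {"x": 0, "y": 0.02, "z": 0, "yaw": 0, "fingers": 1},
    {"x": 0, "y": 0.03, "z": 0, "yaw": 0, "fingers": 1},
    {"x": 0, "y": 0.04, "z": 0, "yaw": 0, "fingers": 1},
    {"x": 0, "y": 0.047, "z": 0, "yaw": 0, "fingers": 1}
  ]
}}

```text
time: 3.6
eef_pos: [0.5316, 0.2626, 0.0522]
tcp_rot: [-0.1, 0.995, -0.001, 0.0]
contact_force: [-0.1, -4.1, 6.2]
opening: 0.134
finger_force: 29.3
```

Run:
```python
from h import *
s=ctrl.get_state();print(s["opening"],s["finger_force"],s["contact_force"],s["wrist_torque"])
p=s["eef_pos"][:2]-np.array([.5653,.1044])
print(s["eef_pos"],np.hypot(*p)-.085,np.degrees(np.arctan2(-p[0],p[1])))
```

```text
0.13381862596203173 29.271911680698395 [-0.12862355 -4.0554137   6.19709087] [-0.55531424  0.17497769 -0.04949555]
[0.53164952 0.26263599 0.05217845] 0.07677448024930851 12.005675674275281
```

{"method": "move_arm", "body": {
  "plan": [
    {"x": 0, "y": 0, "z": 0, "yaw": 0, "fingers": 0},
    {"x": 0, "y": 0, "z": 0, "yaw": 0, "fingers": 0},
    {"x": 0, "y": 0, "z": 0, "yaw": 0, "fingers": 0},
    {"x": 0, "y": 0, "z": 0, "yaw": 0, "fingers": 0},
    {"x": 0, "y": 0, "z": -0.03, "yaw": 0, "fingers": 0}
  ],
  "force": 40
}}

```text
time: 4.1
eef_pos: [0.5276, 0.2614, 0.0767]
tcp_rot: [-0.1, 0.995, -0.001, -0.005]
contact_force: [-0.3, -0.9, -0.8]
opening: 0.965
finger_force: 0.0
```

{"method": "move_arm", "body": {
  "plan": [
    {"x": 0, "y": 0, "z": -0.05, "yaw": 0, "fingers": 0},
    {"x": 0, "y": 0, "z": -0.1, "yaw": 0, "fingers": 0},
    {"x": 0, "y": 0, "z": -0.12, "yaw": 0, "fingers": 0},
    {"x": 0, "y": -0.04, "z": -0.12, "yaw": 0, "fingers": 0},
    {"x": 0, "y": -0.08, "z": -0.12, "yaw": 0, "fingers": 0}
  ]
}}

```text
time: 4.6
eef_pos: [0.5478, 0.1842, 0.2029]
tcp_rot: [-0.101, 0.995, 0.0, 0.002]
contact_force: [1.5, 0.1, -1.1]
opening: 1.001
finger_force: 0.0
```

Run:
```python
from h import *
go(.4157,-.1615,.20,101.5)
go(.4157,-.1615,.20,11.5)
```

```text
at [0.5478 0.1842 0.2029] yaw 101.65 | shift [ 0.1992 -0.312   0.0023] yaw 0.0025 | rows 7.4
at [0.5478 0.1842 0.2029] yaw 101.65 | shift [ 0.1992 -0.312   0.0023] yaw 1.5733 | rows 10.5
```

{"method": "move_arm", "body": {
  "plan": [
    {"x": 0.02, "y": -0.04, "z": 0, "yaw": 0.149, "fingers": 0},
    {"x": 0.05, "y": -0.08, "z": 0, "yaw": 0.298, "fingers": 0},
    {"x": 0.07, "y": -0.12, "z": 0, "yaw": 0.447, "fingers": 0},
    {"x": 0.1, "y": -0.16, "z": 0, "yaw": 0.596, "fingers": 0},
    {"x": 0.12, "y": -0.19, "z": 0, "yaw": 0.745, "fingers": 0}
  ]
}}

```text
time: 5.1
eef_pos: [0.4661, -0.0278, 0.2011]
tcp_rot: [0.272, 0.962, -0.0, -0.0]
contact_force: [0.7, -0.0, 0.0]
opening: 1.001
finger_force: 0.0
```

Run:
```python
from h import *
for n in M: cv2.imwrite(f"pics/{n}1.png",ctrl.read_camera(n)[:,:,::-1])
go(.4157,-.1615,.15,11.5)
for nm,c,z,p in(("a","silver",.009,(.4157,-.1615,.009)),("c","brass",.005,(.4445,-.3195,.005)),("d","red",.005,(.564,-.321,.005))):
    for n in M:
        try:print(nm,n,*[np.round(q,4) for q in ring(n,cv2.imread(f"pics/{n}1.png")[:,:,::-1].copy(),c,z,near=p,r=26)])
        except Exception as e:print(nm,n,"none")
```

```text
at [ 0.4662 -0.0289  0.2012] yaw 58.38 | shift [-0.0265 -0.1393  0.0513] yaw 0.8183 | rows 5.5
a scene [ 0.4165 -0.1627] [67.628  76.3116]
a top [ 0.4153 -0.1607] [66.5669 67.3166]
c scene [ 0.4449 -0.3204] [52.3878 53.6205]
c top [ 0.4442 -0.3179] [54.1555 54.8421]
d scene [ 0.565  -0.3223] [47.8096 50.1783]
d top [ 0.5636 -0.3191] [48.1471 48.809 ]
```

{"method": "move_arm", "body": {
  "plan": [
    {"x": -0.005, "y": -0.03, "z": 0.01, "yaw": 0.149, "fingers": 0},
    {"x": -0.01, "y": -0.06, "z": 0.02, "yaw": 0.298, "fingers": 0},
    {"x": -0.015, "y": -0.09, "z": 0.03, "yaw": 0.447, "fingers": 0},
    {"x": -0.02, "y": -0.115, "z": 0.04, "yaw": 0.596, "fingers": 0},
    {"x": -0.0265, "y": -0.139, "z": 0.05, "yaw": 0.745, "fingers": 0}
  ]
}}

```text
time: 5.7
eef_pos: [0.418, -0.1589, 0.151]
tcp_rot: [0.603, 0.798, 0.0, 0.0]
contact_force: [0.3, 0.2, 0.1]
opening: 1.001
finger_force: 0.0
```

Run:
```python
from h import *
go(.4157,-.1615,.02,11.5)
```

```text
at [ 0.418  -0.1589  0.151 ] yaw 15.85 | shift [-0.0019 -0.003   0.131 ] yaw 0.0759 | rows 2.6
```

{"method": "move_arm", "body": {
  "plan": [
    {"x": -0.002, "y": -0.003, "z": 0.04, "yaw": 0.076, "fingers": 0},
    {"x": -0.002, "y": -0.003, "z": 0.08, "yaw": 0.076, "fingers": 0},
    {"x": -0.002, "y": -0.003, "z": 0.115, "yaw": 0.076, "fingers": 0},
    {"x": -0.002, "y": -0.003, "z": 0.115, "yaw": 0.076, "fingers": 0},
    {"x": -0.002, "y": -0.003, "z": 0.115, "yaw": 0.076, "fingers": 0}
  ]
}}

```text
time: 6.2
eef_pos: [0.416, -0.1608, 0.0364]
tcp_rot: [0.63, 0.776, 0.0, -0.001]
contact_force: [-0.6, -0.4, 0.1]
opening: 1.003
finger_force: 0.0
```

Run:
```python
from h import *
go(.4157,-.1615,.0,11.5)
cv2.imwrite("pics/s2.png",cv2.resize(ctrl.read_camera("scene")[230:350,140:300],None,fx=4,fy=4,interpolation=2)[:,:,::-1])
```

```text
at [ 0.416  -0.1608  0.0364] yaw 11.83 | shift [-0.0007 -0.0004  0.0364] yaw 0.0057 | rows 0.7
```

View pics/s2.png

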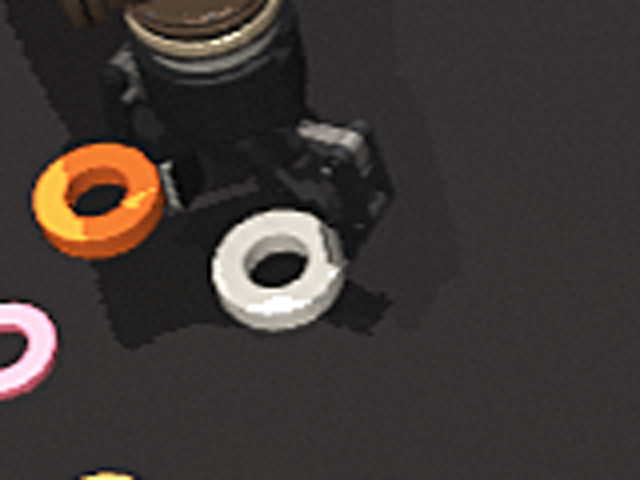

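The crop shows the open fingers straddling the silver ring (crop 278,270), with the orange ring (crop 98,198) clear of them. I'll lower and grip.

{"method": "move_arm", "body": {
  "plan": [
    {"x": 0, "y": 0, "z": 0.02, "yaw": 0, "fingers": 0},
    {"x": 0, "y": 0, "z": 0.036, "yaw": 0, "fingers": 0},
    {"x": 0, "y": 0, "z": 0.036, "yaw": 0, "fingers": 0},
    {"x": 0, "y": 0, "z": 0.036, "yaw": 0, "fingers": 0.3},
    {"x": 0, "y": 0, "z": 0.036, "yaw": 0, "fingers": 0.3}
  ]
}}

```text
time: 6.75
eef_pos: [0.4176, -0.1622, 0.0027]
tcp_rot: [0.631, 0.776, 0.0, 0.002]
contact_force: [0.5, 0.3, -0.6]
opening: 0.739
finger_force: 43.9
```

{"method": "move_arm", "body": {
  "plan": [
    {"x": 0, "y": 0, "z": 0, "yaw": 0, "fingers": 0.5},
    {"x": 0, "y": 0, "z": 0, "yaw": 0, "fingers": 0.5},
    {"x": 0, "y": 0, "z": 0, "yaw": 0, "fingers": 0.5},
    {"x": 0, "y": 0, "z": 0, "yaw": 0, "fingers": 0.5},
    {"x": 0, "y": 0, "z": 0, "yaw": 0, "fingers": 0.5}
  ]
}}

```text
time: 7.25
eef_pos: [0.4176, -0.1622, 0.0026]
tcp_rot: [0.631, 0.776, 0.0, 0.002]
contact_force: [-0.3, 0.8, 6.8]
opening: 0.74
finger_force: 44.7
```

{"method": "move_arm", "body": {
  "plan": [
    {"x": 0, "y": 0, "z": -0.02, "yaw": 0, "fingers": 1},
    {"x": 0, "y": 0, "z": -0.06, "yaw": 0, "fingers": 1},
    {"x": 0, "y": 0, "z": -0.1, "yaw": 0, "fingers": 1},
    {"x": 0, "y": 0, "z": -0.13, "yaw": 0, "fingers": 1},
    {"x": 0, "y": 0, "z": -0.15, "yaw": 0, "fingers": 1}
  ],
  "force": 60
}}

```text
time: 7.75
eef_pos: [0.417, -0.1618, 0.154]
tcp_rot: [0.631, 0.776, 0.0, 0.003]
contact_force: [0.4, 0.3, -1.1]
opening: 0.733
finger_force: 69.6
```

Run:
```python
from h import *
go(.5653,.1044,.150,11.5)
s=ctrl.get_state();print(s["contact_force"],s["opening"])
```

```text
at [ 0.417  -0.1618  0.154 ] yaw 11.79 | shift [0.2303 0.1996 0.0038] yaw 0.0051 | rows 6.1
[ 0.35258775  0.33101217 -1.05121791] 0.7327328982678227
```

{"method": "move_arm", "body": {
  "plan": [
    {"x": 0.02, "y": 0.02, "z": 0, "yaw": 0, "fingers": 1},
    {"x": 0.05, "y": 0.045, "z": 0, "yaw": 0, "fingers": 1},
    {"x": 0.08, "y": 0.07, "z": 0, "yaw": 0, "fingers": 1},
    {"x": 0.11, "y": 0.095, "z": 0, "yaw": 0, "fingers": 1},
    {"x": 0.14, "y": 0.12, "z": 0, "yaw": 0, "fingers": 1}
  ]
}}

```text
time: 8.25
eef_pos: [0.5054, 0.0019, 0.1511]
tcp_rot: [0.631, 0.776, 0.0, 0.001]
contact_force: [0.3, -1.3, -1.2]
opening: 0.731
finger_force: 69.6
```

{"method": "move_arm", "body": {
  "plan": [
    {"x": 0.03, "y": 0.025, "z": 0, "yaw": 0.005, "fingers": 1},
    {"x": 0.06, "y": 0.05, "z": 0, "yaw": 0.005, "fingers": 1},
    {"x": 0.08, "y": 0.07, "z": 0, "yaw": 0.005, "fingers": 1},
    {"x": 0.09, "y": 0.079, "z": 0, "yaw": 0.005, "fingers": 1},
    {"x": 0.09, "y": 0.079, "z": 0, "yaw": 0.005, "fingers": 1}
  ]
}}

```text
time: 8.75
eef_pos: [0.5641, 0.1056, 0.1506]
tcp_rot: [0.632, 0.775, 0.0, 0.0]
contact_force: [-0.2, -0.3, -1.4]
opening: 0.728
finger_force: 69.6
```

Run:
```python
from h import *
go(.5653,.1044,.1,11.5)
s=ctrl.get_state();print(s["contact_force"],s["opening"],s["finger_force"])
I={n:ctrl.read_camera(n) for n in M}
a=cv2.resize(I["top"][190:280,230:350],None,fx=3,fy=4,interpolation=2);c=cv2.resize(I["scene"][170:290,290:400],None,fx=4,fy=3,interpolation=2)
cv2.imwrite("pics/p3.png",np.hstack([a,c])[:,:,::-1])
```

```text
at [0.5641 0.1056 0.1506] yaw 11.61 | shift [-0.0014  0.0009  0.0506] yaw 0.002 | rows 1.0
[-0.15618738 -0.30858855 -1.43817838] 0.7280088434869998 69.56806769070681
```

View pics/p3.png

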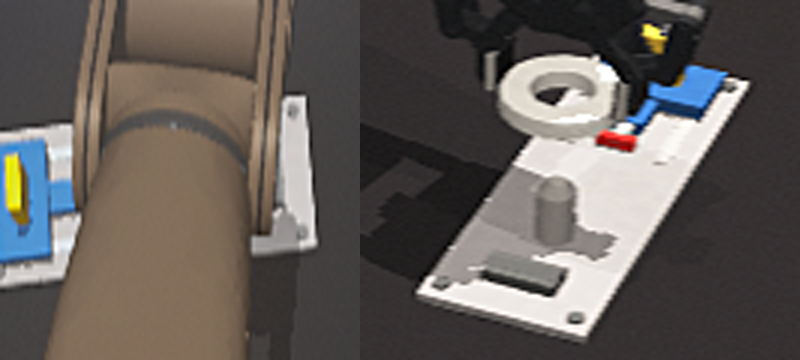

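Run:
```python
from h import *
im=ctrl.read_camera("scene")
e=np.array([.5641,.1056,.157]);print(proj("scene",e),proj("scene",e+[0,0,.009]))
m=mask(im,"silver");b=np.zeros_like(m);b[190:222,324:360]=m[190:222,324:360]
g=im[188:222,322:362].mean(2).astype(int)
for r in g[::2]:print(*r[::2])
```

```text
[[340.02862557 201.33178266]] [[340.17407615 198.25210844]]
170 22 11 46 48 41 31 43 61 61 45 28 42 24 22 23 44 33 24 40
104 10 15 36 73 230 219 222 222 222 225 226 207 206 0 16 23 38 32 31
105 11 0 181 225 219 216 217 213 217 218 218 221 213 255 0 22 27 36 62
103 2 164 222 214 218 229 197 163 162 184 232 221 219 255 255 16 24 38 20
92 10 224 214 219 203 139 157 162 160 156 142 186 216 255 255 0 40 26 25
88 163 216 211 218 118 149 161 170 169 158 149 130 205 215 188 119 38 24 15
71 186 218 212 216 122 139 54 43 35 191 151 128 181 218 169 122 60 21 8
40 165 218 217 220 141 38 48 45 118 242 237 199 208 224 125 122 55 25 7
44 113 229 216 218 223 135 27 22 255 234 232 216 220 226 128 122 39 35 86
42 106 167 226 217 217 224 225 227 218 214 217 217 216 224 96 121 26 11 146
44 96 136 145 220 219 219 220 217 216 208 253 208 220 219 66 117 25 70 161
46 40 134 145 148 155 218 235 255 255 255 255 255 167 159 108 79 101 145 153
45 45 46 160 151 156 152 157 167 172 173 168 170 152 149 106 208 255 162 31
45 46 46 43 137 161 154 162 157 166 166 168 157 174 137 128 208 203 54 162
46 45 48 46 39 101 209 161 152 152 168 190 233 197 48 67 83 127 122 244
47 45 50 45 30 212 228 226 227 229 225 226 227 197 88 53 55 55 94 241
47 45 47 40 192 231 222 223 224 223 230 236 230 226 233 236 202 113 170 226
```

{"method": "move_arm", "body": {
  "plan": [
    {"x": -0.0015, "y": 0.001, "z": 0.02, "yaw": 0, "fingers": 1},
    {"x": -0.0015, "y": 0.001, "z": 0.04, "yaw": 0, "fingers": 1},
    {"x": -0.0015, "y": 0.001, "z": 0.06, "yaw": 0, "fingers": 1},
    {"x": -0.0015, "y": 0.001, "z": 0.06, "yaw": 0, "fingers": 1},
    {"x": -0.0015, "y": 0.001, "z": 0.06, "yaw": 0, "fingers": 1}
  ]
}}

```text
time: 9.4
eef_pos: [0.5646, 0.1024, 0.0904]
tcp_rot: [0.633, 0.774, -0.0, -0.0]
contact_force: [-0.3, 0.6, -0.8]
opening: 0.728
finger_force: 69.5
```

Run:
```python
from h import *
go(.5653,.1044,.015,11.5)
s=ctrl.get_state();print(s["contact_force"],s["opening"],s["finger_force"])
```

```text
at [0.5646 0.1024 0.0904] yaw 11.41 | shift [0.0019 0.0011 0.0754] yaw -0.0016 | rows 1.5
[-0.3388026   0.6403796  -0.77369456] 0.7284433732744027 69.50880873715505
```

{"method": "move_arm", "body": {
  "plan": [
    {"x": 0.003, "y": 0.001, "z": 0.0, "yaw": 0, "fingers": 1},
    {"x": 0.003, "y": 0.001, "z": 0.01, "yaw": 0, "fingers": 1},
    {"x": 0.003, "y": 0.001, "z": 0.02, "yaw": 0, "fingers": 1},
    {"x": 0.003, "y": 0.001, "z": 0.03, "yaw": 0, "fingers": 1},
    {"x": 0.003, "y": 0.001, "z": 0.03, "yaw": 0, "fingers": 1}
  ]
}}

```text
time: 9.9
eef_pos: [0.5636, 0.1065, 0.0579]
tcp_rot: [0.633, 0.774, -0.001, -0.002]
contact_force: [0.9, 0.0, -1.1]
opening: 0.73
finger_force: 69.6
```

Run:
```python
from h import *
go(.5653,.1044,.015,11.5)
s=ctrl.get_state();print(s["contact_force"],s["wrist_torque"],s["opening"],s["finger_force"])
```

```text
at [0.5636 0.1065 0.0579] yaw 11.49 | shift [-0.0024  0.0014  0.0428] yaw -0.0001 | rows 0.9
[ 0.87466386  0.01544157 -1.13680656] [-0.02484536  0.02915314 -0.03023229] 0.7296469326742654 69.55030382901896
```

{"method": "move_arm", "body": {
  "plan": [
    {"x": -0.0015, "y": 0.001, "z": 0.012, "yaw": 0, "fingers": 1},
    {"x": -0.0015, "y": 0.001, "z": 0.024, "yaw": 0, "fingers": 1},
    {"x": -0.0015, "y": 0.001, "z": 0.034, "yaw": 0, "fingers": 1},
    {"x": -0.0015, "y": 0.001, "z": 0.041, "yaw": 0, "fingers": 1},
    {"x": -0.0015, "y": 0.001, "z": 0.041, "yaw": 0, "fingers": 1}
  ]
}}

```text
time: 10.4
eef_pos: [0.5655, 0.1052, 0.0176]
tcp_rot: [0.633, 0.774, -0.001, -0.001]
contact_force: [0.6, -0.5, -1.3]
opening: 0.735
finger_force: 69.6
```

Run:
```python
from h import *
go(.5653,.1044,.015,11.5)
s=ctrl.get_state();print(s["contact_force"],s["wrist_torque"],s["opening"],s["finger_force"])
cv2.imwrite("pics/p4.png",cv2.resize(ctrl.read_camera("scene")[180:290,295:395],None,fx=5,fy=5,interpolation=2)[:,:,::-1])
```

```text
at [0.5655 0.1052 0.0176] yaw 11.48 | shift [-0.0007 -0.0003  0.0026] yaw -0.0003 | rows 0.1
[ 0.61676482 -0.47464315 -1.32836859] [-0.04160741  0.06420734 -0.00517358] 0.7350809733793405 69.57359882479068
```

View pics/p4.png

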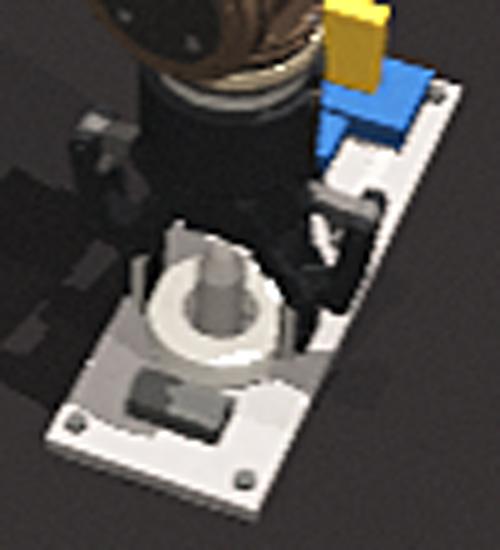

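The ring is threaded over the post (crop 215,305) and sits just above the plate. I'll lower the last 3 mm, watching the force, then release.

{"method": "move_arm", "body": {
  "plan": [
    {"x": 0, "y": 0, "z": 0.001, "yaw": 0, "fingers": 1},
    {"x": 0, "y": 0, "z": 0.002, "yaw": 0, "fingers": 1},
    {"x": 0, "y": 0, "z": 0.003, "yaw": 0, "fingers": 1},
    {"x": 0, "y": 0, "z": 0.003, "yaw": 0, "fingers": 1},
    {"x": 0, "y": 0, "z": 0.003, "yaw": 0, "fingers": 1}
  ]
}}

```text
time: 10.95
eef_pos: [0.5668, 0.1052, 0.0165]
tcp_rot: [0.633, 0.774, 0.0, 0.0]
contact_force: [-0.6, 0.5, -1.1]
opening: 0.737
finger_force: 42.1
```

Run:
```python
from h import *
go(.5653,.1044,.015,11.5)
s=ctrl.get_state();print(s["contact_force"],s["wrist_torque"],s["opening"],s["finger_force"])
```

```text
at [0.5668 0.1052 0.0165] yaw 11.49 | shift [-0.0005 -0.0016  0.0015] yaw -0.0002 | rows 0.0
[-0.59242255  0.52621472 -1.07926417] [-0.01019752  0.01028819  0.02952076] 0.7374319968380794 42.0699127203261
```

{"method": "move_arm", "body": {
  "plan": [
    {"x": 0, "y": -0.001, "z": 0.001, "yaw": 0, "fingers": 1},
    {"x": 0, "y": -0.001, "z": 0.002, "yaw": 0, "fingers": 1},
    {"x": 0, "y": -0.001, "z": 0.003, "yaw": 0, "fingers": 1},
    {"x": 0, "y": -0.001, "z": 0.003, "yaw": 0, "fingers": 1},
    {"x": 0, "y": -0.001, "z": 0.003, "yaw": 0, "fingers": 1}
  ]
}}

```text
time: 11.45
eef_pos: [0.5657, 0.1051, 0.015]
tcp_rot: [0.633, 0.774, -0.0, -0.0]
contact_force: [-5.0, -0.5, 10.2]
opening: 0.732
finger_force: 71.7
```

Run:
```python
from h import *
go(.5653,.1044,.015,11.5)
s=ctrl.get_state();print(s["contact_force"],s["wrist_torque"],s["opening"],s["finger_force"])
```

```text
at [0.5657 0.1051 0.015 ] yaw 11.5 | shift [-0.0006 -0.0005 -0.    ] yaw 0.0 | rows 0.0
[-4.96965586 -0.47052224 10.1663373 ] [-0.13154099  0.64483545 -0.04800521] 0.7315044607019258 71.69714970194036
```

{"method": "move_arm", "body": {
  "plan": [
    {"x": 0, "y": 0, "z": 0, "yaw": 0, "fingers": 0},
    {"x": 0, "y": 0, "z": 0, "yaw": 0, "fingers": 0},
    {"x": 0, "y": 0, "z": 0, "yaw": 0, "fingers": 0},
    {"x": 0, "y": 0, "z": -0.02, "yaw": 0, "fingers": 0},
    {"x": 0, "y": 0, "z": -0.05, "yaw": 0, "fingers": 0}
  ]
}}

```text
time: 11.95
eef_pos: [0.5636, 0.1049, 0.0613]
tcp_rot: [0.633, 0.774, -0.002, -0.002]
contact_force: [0.4, -0.5, 0.7]
opening: 1.003
finger_force: 0.0
```

{"method": "move_arm", "body": {
  "plan": [
    {"x": 0, "y": 0, "z": -0.05, "yaw": 0, "fingers": 0},
    {"x": 0, "y": 0, "z": -0.09, "yaw": 0, "fingers": 0},
    {"x": -0.05, "y": -0.02, "z": -0.09, "yaw": 0, "fingers": 0},
    {"x": -0.1, "y": -0.04, "z": -0.09, "yaw": 0, "fingers": 0},
    {"x": -0.15, "y": -0.06, "z": -0.09, "yaw": 0, "fingers": 0}
  ]
}}

```text
time: 12.45
eef_pos: [0.5386, -0.0437, 0.1538]
tcp_rot: [0.632, 0.775, 0.0, 0.001]
contact_force: [0.8, -0.9, -0.2]
opening: 1.002
finger_force: 0.0
```

{"method": "move_arm", "body": {
  "plan": [
    {"x": -0.04, "y": -0.02, "z": 0, "yaw": 0, "fingers": 0},
    {"x": -0.08, "y": -0.04, "z": 0, "yaw": 0, "fingers": 0},
    {"x": -0.12, "y": -0.06, "z": 0, "yaw": 0, "fingers": 0},
    {"x": -0.12, "y": -0.06, "z": 0, "yaw": 0, "fingers": 0},
    {"x": -0.12, "y": -0.06, "z": 0, "yaw": 0, "fingers": 0}
  ]
}}

```text
time: 12.95
eef_pos: [0.5036, -0.1728, 0.1531]
tcp_rot: [0.634, 0.773, 0.0, -0.0]
contact_force: [-0.5, 0.5, 0.6]
opening: 1.001
finger_force: 0.0
```

```bash
cat >> h.py <<'E'
def look(k):
    I={n:ctrl.read_camera(n) for n in M}
    for n in M:cv2.imwrite(f"pics/{n}{k}.png",I[n][:,:,::-1])
    for nm,c,z,p in(("c","brass",.005,(.4445,-.3195,.005)),("d","red",.005,(.564,-.321,.005))):
        for n in M:
            try:print(nm,n,*[np.round(q,4) for q in ring(n,I[n],c,z,near=p,r=35)])
            except Exception as e:print(nm,n,"none")
    return I
E
python3 - <<'E'
from h import *
I=look(5)
go(.4445,-.319,.1,11.5)
a=cv2.resize(I["top"][205:270,215:345],None,fx=3,fy=3,interpolation=2);c=cv2.resize(I["scene"][180:290,295:395],None,fx=4,fy=4,interpolation=2)
o=np.zeros((440,800,3),np.uint8);o[:195,:390]=a;o[:440,400:800]=c
cv2.imwrite("pics/p5.png",o[:,:,::-1])
E
```

```text
c scene [ 0.445  -0.3205] [52.1364 53.709 ]
c top [ 0.4441 -0.3179] [54.4544 54.6408]
d scene [ 0.565  -0.3222] [47.9409 50.1583]
d top none
at [ 0.504  -0.1712  0.153 ] yaw 11.53 | shift [-0.133  -0.0878  0.0529] yaw 0.0004 | rows 3.4
```

View pics/p5.png

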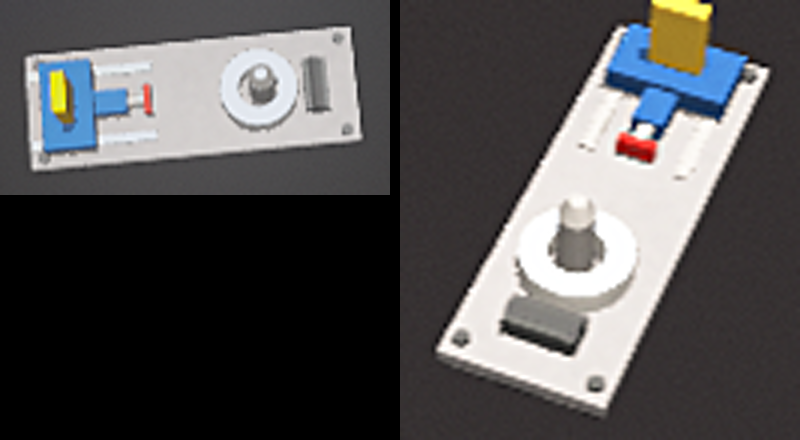

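{"method": "move_arm", "body": {
  "plan": [
    {"x": -0.04, "y": -0.027, "z": 0.0, "yaw": 0, "fingers": 0},
    {"x": -0.08, "y": -0.054, "z": 0.02, "yaw": 0, "fingers": 0},
    {"x": -0.12, "y": -0.08, "z": 0.05, "yaw": 0, "fingers": 0},
    {"x": -0.133, "y": -0.088, "z": 0.08, "yaw": 0, "fingers": 0},
    {"x": -0.133, "y": -0.088, "z": 0.105, "yaw": 0, "fingers": 0}
  ],
  "force": 40
}}

```text
time: 13.55
eef_pos: [0.4438, -0.3208, 0.0467]
tcp_rot: [0.633, 0.774, -0.0, -0.0]
contact_force: [-0.7, -0.5, -0.1]
opening: 0.997
finger_force: 0.0
```

{"method": "move_arm", "body": {
  "plan": [
    {"x": 0, "y": 0, "z": 0, "yaw": 0, "fingers": 0},
    {"x": 0, "y": 0, "z": 0, "yaw": 0, "fingers": 0},
    {"x": 0, "y": 0, "z": 0, "yaw": 0, "fingers": 0},
    {"x": 0, "y": 0, "z": 0, "yaw": 0, "fingers": 0},
    {"x": 0, "y": 0, "z": 0, "yaw": 0, "fingers": 0}
  ]
}}

```text
time: 14.05
eef_pos: [0.4452, -0.3202, 0.0499]
tcp_rot: [0.632, 0.775, -0.0, 0.001]
contact_force: [-0.0, -0.2, -0.7]
opening: 0.999
finger_force: 0.0
```

Run:
```python
from h import *
I=look(6)
go(.4446,-.319,-.0015,11.5)
```

```text
c scene [ 0.4597 -0.3387] [ 4.594  13.9326]
c top none
d scene [ 0.5651 -0.3222] [48.1489 50.1615]
d top [ 0.5636 -0.3191] [48.1471 48.809 ]
at [ 0.4448 -0.3201  0.0493] yaw 11.52 | shift [0.0012 0.     0.0508] yaw 0.0003 | rows 1.0
```

{"method": "move_arm", "body": {
  "plan": [
    {"x": 0.001, "y": 0, "z": 0.025, "yaw": 0, "fingers": 0},
    {"x": 0.001, "y": 0, "z": 0.045, "yaw": 0, "fingers": 0},
    {"x": 0.001, "y": 0, "z": 0.051, "yaw": 0, "fingers": 0},
    {"x": 0.001, "y": 0, "z": 0.051, "yaw": 0, "fingers": 0},
    {"x": 0.001, "y": 0, "z": 0.051, "yaw": 0, "fingers": 0}
  ]
}}

```text
time: 14.65
eef_pos: [0.4445, -0.3195, -0.0018]
tcp_rot: [0.633, 0.774, -0.0, 0.001]
contact_force: [-0.2, -0.4, 1.2]
opening: 1.002
finger_force: 0.0
```

{"method": "move_arm", "body": {
  "plan": [
    {"x": 0, "y": 0, "z": 0, "yaw": 0, "fingers": 1},
    {"x": 0, "y": 0, "z": 0, "yaw": 0, "fingers": 1},
    {"x": 0, "y": 0, "z": 0, "yaw": 0, "fingers": 1},
    {"x": 0, "y": 0, "z": 0, "yaw": 0, "fingers": 1},
    {"x": 0, "y": 0, "z": 0, "yaw": 0, "fingers": 1}
  ]
}}

```text
time: 15.15
eef_pos: [0.4446, -0.3197, -0.001]
tcp_rot: [0.633, 0.774, -0.0, 0.001]
contact_force: [-2.2, 1.2, 6.1]
opening: 0.61
finger_force: 40.6
```

Run:
```python
from h import *
go(.4446,-.319,-.0015,11.5)
s=ctrl.get_state();print(s["contact_force"],s["opening"],s["finger_force"])
```

```text
at [ 0.4446 -0.3197 -0.001 ] yaw 11.51 | shift [0.0006 0.0001 0.0005] yaw 0.0001 | rows 0.0
[-2.17554721  1.20778688  6.07566641] 0.6104595992380079 40.64192567020655
```

{"method": "move_arm", "body": {
  "plan": [
    {"x": 0, "y": 0, "z": -0.02, "yaw": 0, "fingers": 1},
    {"x": 0, "y": 0, "z": -0.06, "yaw": 0, "fingers": 1},
    {"x": 0, "y": 0, "z": -0.1, "yaw": 0, "fingers": 1},
    {"x": 0, "y": 0, "z": -0.13, "yaw": 0, "fingers": 1},
    {"x": 0, "y": 0, "z": -0.15, "yaw": 0, "fingers": 1}
  ],
  "force": 60
}}

```text
time: 15.65
eef_pos: [0.4449, -0.3199, 0.1508]
tcp_rot: [0.633, 0.774, -0.0, 0.002]
contact_force: [0.0, -0.6, -1.3]
opening: 0.6
finger_force: 62.5
```

Run:
```python
from h import *
go(.5653,.1044,.150,11.5)
s=ctrl.get_state();print(s["contact_force"],s["opening"],s["finger_force"])
im=ctrl.read_camera("scene");cv2.imwrite("pics/s7.png",im[:,:,::-1])
e=s["eef_pos"]+[0,0,.006];print(ring("scene",im,"brass",e[2],near=e,r=25),e,proj("scene",e))
```

```text
at [ 0.4449 -0.3199  0.1508] yaw 11.49 | shift [ 3.918e-01  2.025e-01 -2.000e-04] yaw -0.0002 | rows 8.8
[ 0.02563733 -0.57070066 -1.26060588] 0.5998055346821111 62.52549558877945Traceback (most recent call last):
  File "<stdin>", line 5, in <module>
  File "h.py", line 27, in ring
    (_,_),(a,b),_=cv2.fitEllipse(cast(n,h[:,0],z)[:,:2].astype(np.float32)*1000)
                  ~~~~~~~~~~~~~~^^^^^^^^^^^^^^^^^^^^^^^^^^^^^^^^^^^^^^^^^^^^^^^^
cv2.error: OpenCV(4.12.0) /io/opencv/modules/imgproc/src/shapedescr.cpp:361: error: (-201:Incorrect size of input array) There should be at least 5 points to fit the ellipse in function 'fitEllipseNoDirect'
```

{"method": "move_arm", "body": {
  "plan": [
    {"x": 0.03, "y": 0.015, "z": 0, "yaw": 0, "fingers": 1},
    {"x": 0.07, "y": 0.035, "z": 0, "yaw": 0, "fingers": 1},
    {"x": 0.11, "y": 0.055, "z": 0, "yaw": 0, "fingers": 1},
    {"x": 0.15, "y": 0.08, "z": 0, "yaw": 0, "fingers": 1},
    {"x": 0.19, "y": 0.1, "z": 0, "yaw": 0, "fingers": 1}
  ]
}}

```text
time: 16.2
eef_pos: [0.5043, -0.111, 0.1468]
tcp_rot: [0.633, 0.774, 0.0, -0.0]
contact_force: [1.3, -0.1, -1.5]
opening: 0.596
finger_force: 62.5
```

{"method": "move_arm", "body": {
  "plan": [
    {"x": 0.04, "y": 0.02, "z": 0, "yaw": 0, "fingers": 1},
    {"x": 0.08, "y": 0.04, "z": 0, "yaw": 0, "fingers": 1},
    {"x": 0.12, "y": 0.06, "z": 0, "yaw": 0, "fingers": 1},
    {"x": 0.16, "y": 0.08, "z": 0, "yaw": 0, "fingers": 1},
    {"x": 0.19, "y": 0.1, "z": 0, "yaw": 0, "fingers": 1}
  ]
}}

```text
time: 16.7
eef_pos: [0.5638, 0.0958, 0.1465]
tcp_rot: [0.632, 0.775, -0.0, -0.0]
contact_force: [0.2, -0.8, -0.7]
opening: 0.6
finger_force: 62.5
```

{"method": "move_arm", "body": {
  "plan": [
    {"x": 0.012, "y": 0.0025, "z": 0, "yaw": 0, "fingers": 1},
    {"x": 0.012, "y": 0.0025, "z": 0, "yaw": 0, "fingers": 1},
    {"x": 0.012, "y": 0.0025, "z": 0.02, "yaw": 0, "fingers": 1},
    {"x": 0.012, "y": 0.0025, "z": 0.04, "yaw": 0, "fingers": 1},
    {"x": 0.012, "y": 0.0025, "z": 0.05, "yaw": 0, "fingers": 1}
  ]
}}

```text
time: 17.2
eef_pos: [0.5626, 0.1039, 0.095]
tcp_rot: [0.633, 0.774, -0.001, -0.001]
contact_force: [-0.4, -1.1, -1.9]
opening: 0.594
finger_force: 62.6
```

{"method": "move_arm", "body": {
  "plan": [
    {"x": 0, "y": 0, "z": 0, "yaw": 0, "fingers": 1},
    {"x": 0, "y": 0, "z": 0, "yaw": 0, "fingers": 1},
    {"x": 0, "y": 0, "z": 0, "yaw": 0, "fingers": 1},
    {"x": 0, "y": 0, "z": 0, "yaw": 0, "fingers": 1},
    {"x": 0, "y": 0, "z": 0, "yaw": 0, "fingers": 1}
  ]
}}

```text
time: 17.7
eef_pos: [0.5649, 0.1055, 0.0982]
tcp_rot: [0.633, 0.774, 0.0, 0.001]
contact_force: [-0.2, -0.3, 0.1]
opening: 0.598
finger_force: 62.6
```

Run:
```python
from h import *
go(.5653,.1044,.029,11.5)
s=ctrl.get_state();print(s["contact_force"],s["opening"],s["finger_force"])
im=ctrl.read_camera("scene");cv2.imwrite("pics/p7.png",cv2.resize(im[180:290,295:395],None,fx=5,fy=5,interpolation=2)[:,:,::-1])
e=s["eef_pos"]+[0,0,.006];print(e,proj("scene",e))
try:print(ring("scene",im,"brass",e[2],near=e,r=22))
except Exception as x:print("none")
```

```text
at [0.5649 0.1055 0.0982] yaw 11.49 | shift [-0.0011  0.0001  0.0692] yaw -0.0002 | rows 1.4
[-0.2057771  -0.29231607  0.06500794] 0.5979909647168179 62.55643039941788
[0.56487531 0.10545332 0.10418822] [[339.47615055 218.84134625]]
none
```

View pics/p7.png

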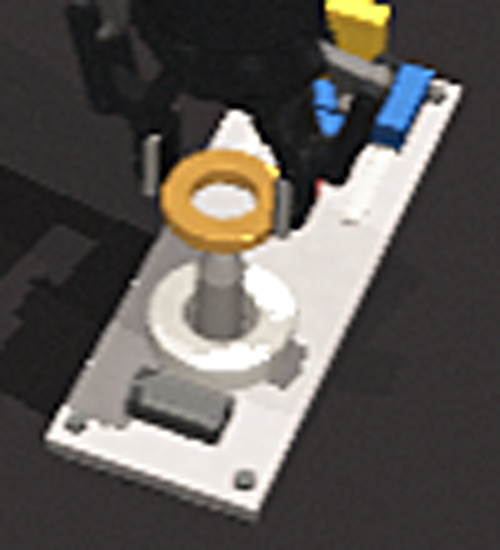

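The brass ring is held level (it reads orange in shadow), centred at crop (220,198), i.e. pixel (339,219.6). The prediction was (339.5,218.8), so it is centred over the post. Descending.

{"method": "move_arm", "body": {
  "plan": [
    {"x": -0.001, "y": 0, "z": 0.008, "yaw": 0, "fingers": 1},
    {"x": -0.001, "y": 0, "z": 0.016, "yaw": 0, "fingers": 1},
    {"x": -0.001, "y": 0, "z": 0.024, "yaw": 0, "fingers": 1},
    {"x": -0.001, "y": 0, "z": 0.03, "yaw": 0, "fingers": 1},
    {"x": -0.001, "y": 0, "z": 0.03, "yaw": 0, "fingers": 1}
  ]
}}

```text
time: 18.25
eef_pos: [0.5634, 0.1045, 0.0655]
tcp_rot: [0.633, 0.774, -0.001, -0.001]
contact_force: [-0.2, -0.4, -1.2]
opening: 0.596
finger_force: 62.6
```

Run:
```python
from h import *
go(.5653,.1044,.029,11.5)
s=ctrl.get_state();print(s["contact_force"],s["wrist_torque"],s["opening"],s["finger_force"])
```

```text
at [0.5634 0.1045 0.0655] yaw 11.49 | shift [-0.0005  0.002   0.0365] yaw -0.0002 | rows 0.7
[-0.24523118 -0.40148176 -1.21032135] [ 0.0260972   0.05493958 -0.00906801] 0.5955011731127078 62.556182742118835
```

{"method": "move_arm", "body": {
  "plan": [
    {"x": 0, "y": 0.001, "z": 0.008, "yaw": 0, "fingers": 1},
    {"x": 0, "y": 0.001, "z": 0.016, "yaw": 0, "fingers": 1},
    {"x": 0, "y": 0.001, "z": 0.024, "yaw": 0, "fingers": 1},
    {"x": 0, "y": 0.001, "z": 0.032, "yaw": 0, "fingers": 1},
    {"x": 0, "y": 0.001, "z": 0.035, "yaw": 0, "fingers": 1}
  ]
}}

```text
time: 18.75
eef_pos: [0.5647, 0.1047, 0.0309]
tcp_rot: [0.633, 0.774, -0.001, -0.001]
contact_force: [-0.7, -0.4, -0.3]
opening: 0.6
finger_force: 62.6
```

Run:
```python
from h import *
go(.5653,.1044,.029,11.5)
s=ctrl.get_state();print(s["contact_force"],s["wrist_torque"],s["opening"],s["finger_force"])
```

```text
at [0.5647 0.1047 0.0309] yaw 11.49 | shift [-0.0004  0.0006  0.0019] yaw -0.0002 | rows 0.0
[-0.67426926 -0.37658998 -0.28981389] [-0.01352975 -0.00343079  0.03268054] 0.5995812726458504 62.557803466916084
```

{"method": "move_arm", "body": {
  "plan": [
    {"x": 0, "y": 0, "z": 0.001, "yaw": 0, "fingers": 1},
    {"x": 0, "y": 0, "z": 0.002, "yaw": 0, "fingers": 1},
    {"x": 0, "y": 0, "z": 0.003, "yaw": 0, "fingers": 1},
    {"x": 0, "y": 0, "z": 0.004, "yaw": 0, "fingers": 1},
    {"x": 0, "y": 0, "z": 0.004, "yaw": 0, "fingers": 1}
  ]
}}

```text
time: 19.25
eef_pos: [0.5659, 0.1047, 0.0293]
tcp_rot: [0.633, 0.774, 0.0, 0.0]
contact_force: [-1.9, -0.8, 4.5]
opening: 0.592
finger_force: 63.0
```

Run:
```python
from h import *
go(.5653,.1044,.029,11.5)
s=ctrl.get_state();print(s["contact_force"],s["wrist_torque"],s["opening"],s["finger_force"])
```

```text
at [0.5659 0.1047 0.0293] yaw 11.5 | shift [-0.0002 -0.0007  0.0003] yaw -0.0001 | rows 0.0
[-1.94063413 -0.80565335  4.49533536] [-0.06382249  0.27219348  0.01457878] 0.5923891369931642 63.017992191016674
```

Seated, with 4.5 N up. I'll release, then go to the red ring.

{"method": "move_arm", "body": {
  "plan": [
    {"x": 0, "y": 0, "z": 0, "yaw": 0, "fingers": 0},
    {"x": 0, "y": 0, "z": 0, "yaw": 0, "fingers": 0},
    {"x": 0, "y": 0, "z": 0, "yaw": 0, "fingers": 0},
    {"x": 0, "y": 0, "z": -0.02, "yaw": 0, "fingers": 0},
    {"x": 0, "y": 0, "z": -0.05, "yaw": 0, "fingers": 0}
  ],
  "force": 40
}}

```text
time: 19.75
eef_pos: [0.5635, 0.1046, 0.0763]
tcp_rot: [0.633, 0.774, -0.002, -0.002]
contact_force: [0.1, 0.8, -0.2]
opening: 1.0
finger_force: 0.0
```

{"method": "move_arm", "body": {
  "plan": [
    {"x": 0, "y": 0, "z": -0.04, "yaw": 0, "fingers": 0},
    {"x": 0, "y": 0, "z": -0.075, "yaw": 0, "fingers": 0},
    {"x": -0.045, "y": -0.01, "z": -0.075, "yaw": 0, "fingers": 0},
    {"x": -0.09, "y": -0.02, "z": -0.075, "yaw": 0, "fingers": 0},
    {"x": -0.135, "y": -0.03, "z": -0.075, "yaw": 0, "fingers": 0}
  ]
}}

```text
time: 20.25
eef_pos: [0.5631, -0.0347, 0.1539]
tcp_rot: [0.632, 0.775, 0.0, 0.001]
contact_force: [1.2, -0.1, 0.3]
opening: 1.0
finger_force: 0.0
```

{"method": "move_arm", "body": {
  "plan": [
    {"x": -0.045, "y": -0.01, "z": 0, "yaw": 0, "fingers": 0},
    {"x": -0.09, "y": -0.02, "z": 0, "yaw": 0, "fingers": 0},
    {"x": -0.13, "y": -0.03, "z": 0, "yaw": 0, "fingers": 0},
    {"x": -0.13, "y": -0.03, "z": 0, "yaw": 0, "fingers": 0},
    {"x": -0.13, "y": -0.03, "z": 0, "yaw": 0, "fingers": 0}
  ]
}}

```text
time: 20.75
eef_pos: [0.5593, -0.1676, 0.153]
tcp_rot: [0.634, 0.774, 0.0, -0.0]
contact_force: [-0.5, -0.7, 0.0]
opening: 0.998
finger_force: 0.0
```

Run:
```python
from h import *
I=look(8)
go(.5643,-.3205,.05,11.5)
a=cv2.resize(I["top"][205:270,215:345],None,fx=3,fy=3,interpolation=2);c=cv2.resize(I["scene"][180:290,295:395],None,fx=4,fy=4,interpolation=2)
o=np.zeros((440,800,3),np.uint8);o[:195,:390]=a;o[:440,400:800]=c
cv2.imwrite("pics/p8.png",o[:,:,::-1])
```

```text
c scene none
c top none
d scene [ 0.565  -0.3222] [47.9409 50.1583]
d top [ 0.5618 -0.3224] [46.8729 48.9585]
at [ 0.5594 -0.1659  0.153 ] yaw 11.53 | shift [-0.1525 -0.026   0.1028] yaw 0.0005 | rows 3.7
```

View pics/p8.png

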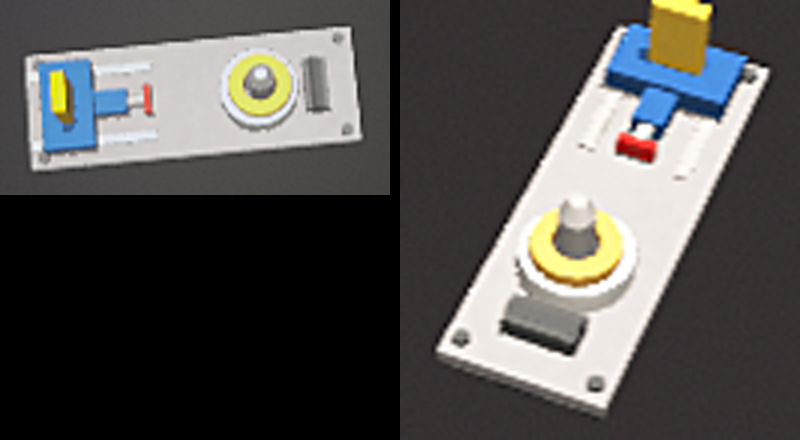

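The brass ring sits flat on the silver one. The red ring is still at its first place.

{"method": "move_arm", "body": {
  "plan": [
    {"x": -0.04, "y": -0.007, "z": 0.0, "yaw": 0, "fingers": 0},
    {"x": -0.08, "y": -0.014, "z": 0.02, "yaw": 0, "fingers": 0},
    {"x": -0.12, "y": -0.02, "z": 0.05, "yaw": 0, "fingers": 0},
    {"x": -0.1525, "y": -0.026, "z": 0.08, "yaw": 0, "fingers": 0},
    {"x": -0.1525, "y": -0.026, "z": 0.103, "yaw": 0, "fingers": 0}
  ]
}}

```text
time: 21.35
eef_pos: [0.5646, -0.3236, 0.0488]
tcp_rot: [0.633, 0.774, -0.0, 0.0]
contact_force: [0.0, 0.6, -0.6]
opening: 1.002
finger_force: 0.0
```

{"method": "move_arm", "body": {
  "plan": [
    {"x": 0, "y": 0, "z": 0, "yaw": 0, "fingers": 0},
    {"x": 0, "y": 0, "z": 0, "yaw": 0, "fingers": 0},
    {"x": 0, "y": 0, "z": 0, "yaw": 0, "fingers": 0},
    {"x": 0, "y": 0, "z": 0, "yaw": 0, "fingers": 0},
    {"x": 0, "y": 0, "z": 0, "yaw": 0, "fingers": 0}
  ]
}}

```text
time: 21.85
eef_pos: [0.5654, -0.3214, 0.0521]
tcp_rot: [0.632, 0.775, 0.0, 0.001]
contact_force: [0.2, -0.8, 0.9]
opening: 0.996
finger_force: 0.0
```

Run:
```python
from h import *
go(.5643,-.3205,0,11.5)
im=ctrl.read_camera("scene")
cv2.imwrite("pics/p9.png",cv2.resize(im[340:440,150:270],None,fx=4,fy=4,interpolation=2)[:,:,::-1])
```

```text
at [ 0.5654 -0.3214  0.0521] yaw 11.55 | shift [ 0.0012 -0.001   0.0521] yaw 0.0009 | rows 1.0
```

View pics/p9.png

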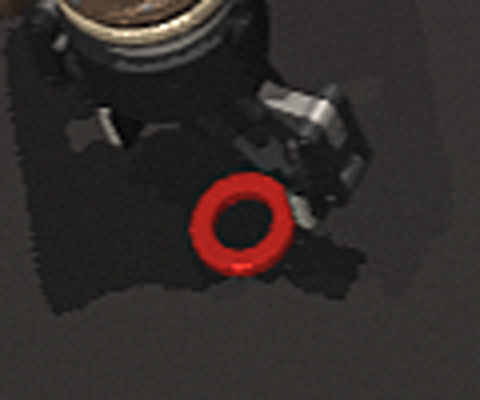

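The red ring (crop 243,224, pixel 211,396) lies between the open fingers. Lower and grip.

{"method": "move_arm", "body": {
  "plan": [
    {"x": 0.001, "y": -0.001, "z": 0.025, "yaw": 0, "fingers": 0},
    {"x": 0.001, "y": -0.001, "z": 0.045, "yaw": 0, "fingers": 0},
    {"x": 0.001, "y": -0.001, "z": 0.052, "yaw": 0, "fingers": 0},
    {"x": 0.001, "y": -0.001, "z": 0.052, "yaw": 0, "fingers": 0},
    {"x": 0.001, "y": -0.001, "z": 0.052, "yaw": 0, "fingers": 0}
  ]
}}

```text
time: 22.4
eef_pos: [0.5639, -0.3212, -0.0007]
tcp_rot: [0.633, 0.774, 0.0, 0.001]
contact_force: [0.8, -0.6, 0.6]
opening: 1.0
finger_force: 0.0
```

{"method": "move_arm", "body": {
  "plan": [
    {"x": 0, "y": 0, "z": 0, "yaw": 0, "fingers": 1},
    {"x": 0, "y": 0, "z": 0, "yaw": 0, "fingers": 1},
    {"x": 0, "y": 0, "z": 0, "yaw": 0, "fingers": 1},
    {"x": 0, "y": 0, "z": 0, "yaw": 0, "fingers": 1},
    {"x": 0, "y": 0, "z": 0, "yaw": 0, "fingers": 1}
  ]
}}

```text
time: 22.9
eef_pos: [0.564, -0.3213, -0.0001]
tcp_rot: [0.633, 0.774, -0.0, 0.001]
contact_force: [-1.1, 0.2, 6.2]
opening: 0.538
finger_force: 40.3
```

Run:
```python
from h import *
go(.5643,-.3205,0,11.5)
s=ctrl.get_state();print(s["contact_force"],s["opening"],s["finger_force"])
```

```text
at [ 5.640e-01 -3.213e-01 -1.000e-04] yaw 11.49 | shift [ 0.0007  0.0005 -0.0001] yaw -0.0001 | rows 0.0
[-1.12425482  0.22086698  6.22060583] 0.5378864239024008 40.27124371379614
```

{"method": "move_arm", "body": {
  "plan": [
    {"x": 0, "y": 0, "z": -0.02, "yaw": 0, "fingers": 1},
    {"x": 0, "y": 0, "z": -0.06, "yaw": 0, "fingers": 1},
    {"x": 0, "y": 0, "z": -0.1, "yaw": 0, "fingers": 1},
    {"x": 0, "y": 0, "z": -0.13, "yaw": 0, "fingers": 1},
    {"x": 0, "y": 0, "z": -0.15, "yaw": 0, "fingers": 1}
  ],
  "force": 60
}}

```text
time: 23.4
eef_pos: [0.5641, -0.3214, 0.1515]
tcp_rot: [0.633, 0.774, 0.0, 0.002]
contact_force: [1.8, -0.8, -0.5]
opening: 0.527
finger_force: 61.3
```

{"method": "move_arm", "body": {
  "plan": [
    {"x": 0.03, "y": 0.006, "z": 0, "yaw": 0, "fingers": 1},
    {"x": 0.07, "y": 0.014, "z": 0, "yaw": 0, "fingers": 1},
    {"x": 0.11, "y": 0.022, "z": 0, "yaw": 0, "fingers": 1},
    {"x": 0.15, "y": 0.031, "z": 0, "yaw": 0, "fingers": 1},
    {"x": 0.19, "y": 0.039, "z": 0, "yaw": 0, "fingers": 1}
  ]
}}

```text
time: 23.9
eef_pos: [0.5632, -0.1252, 0.1481]
tcp_rot: [0.633, 0.774, 0.0, -0.0]
contact_force: [0.2, 0.3, -0.4]
opening: 0.527
finger_force: 61.3
```

{"method": "move_arm", "body": {
  "plan": [
    {"x": 0.04, "y": 0.008, "z": 0, "yaw": 0, "fingers": 1},
    {"x": 0.08, "y": 0.017, "z": 0, "yaw": 0, "fingers": 1},
    {"x": 0.12, "y": 0.025, "z": 0, "yaw": 0, "fingers": 1},
    {"x": 0.16, "y": 0.033, "z": 0, "yaw": 0, "fingers": 1},
    {"x": 0.19, "y": 0.039, "z": 0, "yaw": 0, "fingers": 1}
  ]
}}

```text
time: 24.4
eef_pos: [0.5634, 0.0695, 0.1481]
tcp_rot: [0.632, 0.775, 0.0, -0.0]
contact_force: [0.1, -0.7, -0.5]
opening: 0.528
finger_force: 61.3
```

{"method": "move_arm", "body": {
  "plan": [
    {"x": 0.02, "y": 0.004, "z": 0, "yaw": 0, "fingers": 1},
    {"x": 0.036, "y": 0.008, "z": 0, "yaw": 0, "fingers": 1},
    {"x": 0.036, "y": 0.008, "z": 0, "yaw": 0, "fingers": 1},
    {"x": 0.036, "y": 0.008, "z": 0, "yaw": 0, "fingers": 1},
    {"x": 0.036, "y": 0.008, "z": 0, "yaw": 0, "fingers": 1}
  ]
}}

```text
time: 24.9
eef_pos: [0.5648, 0.103, 0.1483]
tcp_rot: [0.633, 0.774, -0.0, 0.0]
contact_force: [-0.5, -0.3, 0.6]
opening: 0.527
finger_force: 61.3
```

Run:
```python
from h import *
go(.5653,.1044,.1,11.5)
s=ctrl.get_state();print(s["contact_force"],s["opening"],s["finger_force"])
im=ctrl.read_camera("scene");cv2.imwrite("pics/scene10.png",im[:,:,::-1])
e=s["eef_pos"]+[0,0,.005];print(e,proj("scene",e))
m=cv2.inRange(cv2.cvtColor(im,cv2.COLOR_RGB2HSV),(0,130,50),(10,255,255));u,v=proj("scene",e)[0].astype(int)
b=np.zeros_like(m);b[v-22:v+22,u-22:u+22]=m[v-22:v+22,u-22:u+22]
cs=cv2.findContours(b,0,1)[0]
h=cv2.convexHull(max(cs,key=cv2.contourArea));mo=cv2.moments(h);print(mo["m10"]/mo["m00"],mo["m01"]/mo["m00"],cv2.boundingRect(h))
```

```text
at [0.5648 0.103  0.1483] yaw 11.42 | shift [0.0013 0.0008 0.0483] yaw -0.0013 | rows 1.0
[-0.48782395 -0.29945177  0.58456002] 0.5268768242374743 61.275598146021366
[0.56479469 0.10299739 0.15325063] [[339.55583518 203.48552413]]
338.4133333333333 204.208 (328, 195, 21, 19)
```

{"method": "move_arm", "body": {
  "plan": [
    {"x": 0.001, "y": 0.001, "z": 0.02, "yaw": 0, "fingers": 1},
    {"x": 0.001, "y": 0.001, "z": 0.04, "yaw": 0, "fingers": 1},
    {"x": 0.001, "y": 0.001, "z": 0.05, "yaw": 0, "fingers": 1},
    {"x": 0.001, "y": 0.001, "z": 0.05, "yaw": 0, "fingers": 1},
    {"x": 0.001, "y": 0.001, "z": 0.05, "yaw": 0, "fingers": 1}
  ]
}}

```text
time: 25.45
eef_pos: [0.5658, 0.1048, 0.0988]
tcp_rot: [0.633, 0.774, 0.0, 0.0]
contact_force: [0.7, -0.3, -0.5]
opening: 0.522
finger_force: 61.3
```

Run:
```python
from h import *
go(.5653,.1044,.04,11.5)
s=ctrl.get_state();print(s["contact_force"],s["opening"],s["finger_force"])
im=ctrl.read_camera("scene");cv2.imwrite("pics/p10.png",cv2.resize(im[180:290,295:395],None,fx=4,fy=4,interpolation=2)[:,:,::-1])
```

```text
at [0.5658 0.1048 0.0988] yaw 11.45 | shift [-0.0002 -0.0006  0.0588] yaw -0.0009 | rows 1.2
[ 0.73256681 -0.3247507  -0.50694637] 0.5220189655181378 61.28337549045682
```

View pics/p10.png

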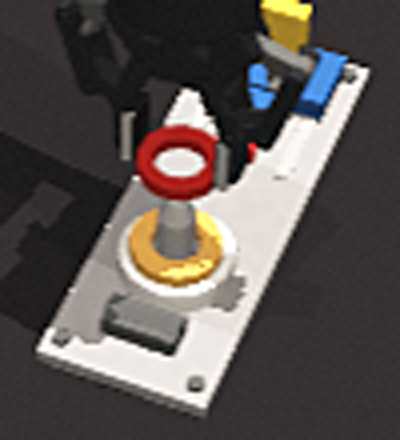

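The red ring is held level above the post (crop 180,160), and the stack below is intact. Descending.

{"method": "move_arm", "body": {
  "plan": [
    {"x": 0, "y": 0, "z": 0.008, "yaw": 0, "fingers": 1},
    {"x": 0, "y": 0, "z": 0.016, "yaw": 0, "fingers": 1},
    {"x": 0, "y": 0, "z": 0.024, "yaw": 0, "fingers": 1},
    {"x": 0, "y": 0, "z": 0.03, "yaw": 0, "fingers": 1},
    {"x": 0, "y": 0, "z": 0.03, "yaw": 0, "fingers": 1}
  ]
}}

```text
time: 26.0
eef_pos: [0.5643, 0.1052, 0.0667]
tcp_rot: [0.633, 0.774, -0.001, -0.001]
contact_force: [-0.5, 0.1, 0.7]
opening: 0.526
finger_force: 61.3
```

Run:
```python
from h import *
go(.5653,.1044,.04,11.5)
s=ctrl.get_state();print(s["contact_force"],s["wrist_torque"],s["opening"],s["finger_force"])
```

```text
at [0.5643 0.1052 0.0667] yaw 11.49 | shift [-0.001   0.0009  0.0267] yaw -0.0002 | rows 0.5
[-0.47099481  0.13085211  0.7418322 ] [-0.03742734 -0.0065815  -0.00966916] 0.5262529237964975 61.281974371522665
```

{"method": "move_arm", "body": {
  "plan": [
    {"x": 0, "y": 0, "z": 0.008, "yaw": 0, "fingers": 1},
    {"x": 0, "y": 0, "z": 0.016, "yaw": 0, "fingers": 1},
    {"x": 0, "y": 0, "z": 0.022, "yaw": 0, "fingers": 1},
    {"x": 0, "y": 0, "z": 0.025, "yaw": 0, "fingers": 1},
    {"x": 0, "y": 0, "z": 0.025, "yaw": 0, "fingers": 1}
  ]
}}

```text
time: 26.5
eef_pos: [0.565, 0.1052, 0.0425]
tcp_rot: [0.633, 0.774, -0.0, -0.001]
contact_force: [-0.1, 0.6, -0.8]
opening: 0.527
finger_force: 61.3
```

Run:
```python
from h import *
go(.5653,.1044,.04,11.5)
s=ctrl.get_state();print(s["contact_force"],s["wrist_torque"],s["opening"],s["finger_force"])
```

```text
at [0.565  0.1052 0.0425] yaw 11.49 | shift [-0.0008  0.0002  0.0025] yaw -0.0002 | rows 0.1
[-0.11991427  0.55316951 -0.75216425] [ 0.00240185 -0.03291938  0.02682801] 0.5274929048123355 61.28229450434446
```

{"method": "move_arm", "body": {
  "plan": [
    {"x": 0, "y": 0, "z": 0.001, "yaw": 0, "fingers": 1},
    {"x": 0, "y": 0, "z": 0.002, "yaw": 0, "fingers": 1},
    {"x": 0, "y": 0, "z": 0.003, "yaw": 0, "fingers": 1},
    {"x": 0, "y": 0, "z": 0.004, "yaw": 0, "fingers": 1},
    {"x": 0, "y": 0, "z": 0.004, "yaw": 0, "fingers": 1}
  ]
}}

```text
time: 27.0
eef_pos: [0.5657, 0.1052, 0.0402]
tcp_rot: [0.633, 0.774, 0.0, 0.0]
contact_force: [-1.9, -0.3, 4.5]
opening: 0.529
finger_force: 61.7
```

Run:
```python
from h import *
go(.5653,.1044,.04,11.5)
s=ctrl.get_state();print(s["contact_force"],s["wrist_torque"],s["opening"],s["finger_force"])
```

```text
at [0.5657 0.1052 0.0402] yaw 11.49 | shift [-0.0007 -0.0006  0.0002] yaw -0.0001 | rows 0.0
[-1.85594538 -0.30521641  4.45198828] [-0.01802859  0.3205104  -0.02199363] 0.5292528825228101 61.74443629570305
```

Seated. I'll release, rise, turn 90° and go to the jaw tab.

{"method": "move_arm", "body": {
  "plan": [
    {"x": 0, "y": 0, "z": 0, "yaw": 0, "fingers": 0},
    {"x": 0, "y": 0, "z": 0, "yaw": 0, "fingers": 0},
    {"x": 0, "y": 0, "z": 0, "yaw": 0, "fingers": 0},
    {"x": 0, "y": 0, "z": -0.03, "yaw": 0, "fingers": 0},
    {"x": 0, "y": 0, "z": -0.07, "yaw": 0, "fingers": 0}
  ],
  "force": 25
}}

```text
time: 27.5
eef_pos: [0.5631, 0.1051, 0.107]
tcp_rot: [0.633, 0.774, -0.002, -0.003]
contact_force: [0.9, -1.0, 0.5]
opening: 0.997
finger_force: 0.0
```

{"method": "move_arm", "body": {
  "plan": [
    {"x": 0.01, "y": 0, "z": -0.04, "yaw": -0.149, "fingers": 0},
    {"x": 0.05, "y": 0, "z": -0.05, "yaw": -0.298, "fingers": 0},
    {"x": 0.09, "y": 0, "z": -0.05, "yaw": -0.447, "fingers": 0},
    {"x": 0.13, "y": -0.001, "z": -0.05, "yaw": -0.596, "fingers": 0},
    {"x": 0.161, "y": -0.002, "z": -0.05, "yaw": -0.745, "fingers": 0}
  ]
}}

```text
time: 28.0
eef_pos: [0.5307, 0.2645, 0.1594]
tcp_rot: [0.304, 0.953, 0.0, 0.0]
contact_force: [0.1, -0.0, -0.4]
opening: 1.003
finger_force: 0.0
```

Run:
```python
from h import *
go(.5316,.2626,.15,101.5)
```

```text
at [0.5307 0.2645 0.1594] yaw 54.56 | shift [-0.0018 -0.001   0.0094] yaw -0.8192 | rows 5.5
```

{"method": "move_arm", "body": {
  "plan": [
    {"x": -0.001, "y": -0.001, "z": 0, "yaw": -0.149, "fingers": 0},
    {"x": -0.001, "y": -0.001, "z": 0, "yaw": -0.298, "fingers": 0},
    {"x": -0.001, "y": -0.001, "z": 0, "yaw": -0.447, "fingers": 0},
    {"x": -0.001, "y": -0.001, "z": 0, "yaw": -0.596, "fingers": 0},
    {"x": -0.001, "y": -0.001, "z": 0, "yaw": -0.745, "fingers": 0}
  ]
}}

```text
time: 28.5
eef_pos: [0.5315, 0.2612, 0.159]
tcp_rot: [-0.063, 0.998, -0.0, -0.0]
contact_force: [-0.2, 0.5, 0.2]
opening: 1.002
finger_force: 0.0
```

{"method": "move_arm", "body": {
  "plan": [
    {"x": 0, "y": 0, "z": 0, "yaw": -0.075, "fingers": 0},
    {"x": 0, "y": 0, "z": 0, "yaw": -0.075, "fingers": 0},
    {"x": 0, "y": 0, "z": 0, "yaw": -0.075, "fingers": 0},
    {"x": 0, "y": 0, "z": 0, "yaw": -0.075, "fingers": 0},
    {"x": 0, "y": 0, "z": 0, "yaw": -0.075, "fingers": 0}
  ]
}}

```text
time: 29.0
eef_pos: [0.5316, 0.2612, 0.1593]
tcp_rot: [-0.097, 0.995, -0.0, -0.0]
contact_force: [0.4, 0.0, -0.1]
opening: 0.998
finger_force: 0.0
```

Run:
```python
from h import *
go(.5316,.2626,.052,101.5)
I={n:ctrl.read_camera(n) for n in M}
a=cv2.resize(I["top"][205:270,215:345],None,fx=3,fy=3,interpolation=2);c=cv2.resize(I["scene"][180:290,295:395],None,fx=4,fy=4,interpolation=2)
o=np.zeros((440,800,3),np.uint8);o[:195,:390]=a;o[:440,400:800]=c
cv2.imwrite("pics/p11.png",o[:,:,::-1])
```

```text
at [0.5316 0.2612 0.1593] yaw 101.12 | shift [-0.0003  0.0014  0.1073] yaw -0.0067 | rows 2.1
```

View pics/p11.png

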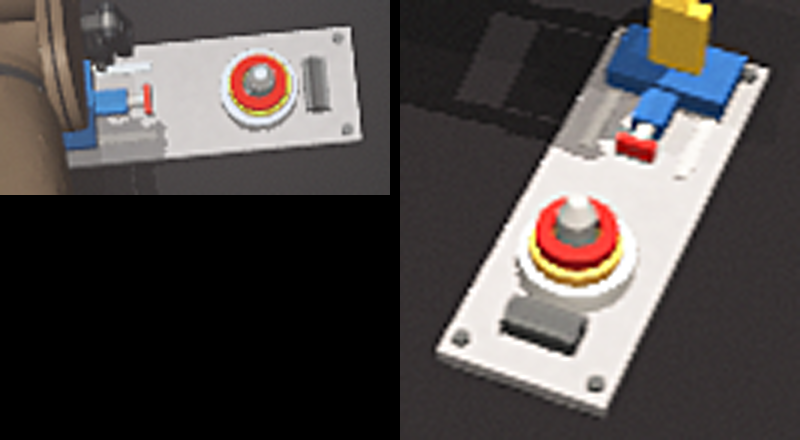

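The stack is complete: red on brass on silver, all flat in the scene crop at (578,245), with the jaw open. I'll lower onto the tab and pinch it.

{"method": "move_arm", "body": {
  "plan": [
    {"x": 0, "y": 0.001, "z": 0.04, "yaw": -0.007, "fingers": 0},
    {"x": 0, "y": 0.001, "z": 0.08, "yaw": -0.007, "fingers": 0},
    {"x": 0, "y": 0.001, "z": 0.107, "yaw": -0.007, "fingers": 0},
    {"x": 0, "y": 0.001, "z": 0.107, "yaw": -0.007, "fingers": 0},
    {"x": 0, "y": 0.001, "z": 0.107, "yaw": -0.007, "fingers": 0}
  ]
}}

```text
time: 29.6
eef_pos: [0.5316, 0.2622, 0.0526]
tcp_rot: [-0.101, 0.995, -0.0, -0.0]
contact_force: [-0.7, 1.0, 0.4]
opening: 0.999
finger_force: 0.0
```

{"method": "move_arm", "body": {
  "plan": [
    {"x": 0, "y": 0, "z": 0, "yaw": 0, "fingers": 1},
    {"x": 0, "y": 0, "z": 0, "yaw": 0, "fingers": 1},
    {"x": 0, "y": 0, "z": 0, "yaw": 0, "fingers": 1},
    {"x": 0, "y": 0, "z": 0, "yaw": 0, "fingers": 1},
    {"x": 0, "y": 0, "z": 0, "yaw": 0, "fingers": 1}
  ]
}}

```text
time: 30.1
eef_pos: [0.5317, 0.2624, 0.0529]
tcp_rot: [-0.101, 0.995, 0.0, 0.0]
contact_force: [-0.2, 1.7, 0.8]
opening: 0.145
finger_force: 0.5
```

{"method": "move_arm", "body": {
  "plan": [
    {"x": 0, "y": 0, "z": 0, "yaw": 0, "fingers": 1},
    {"x": 0, "y": 0, "z": 0, "yaw": 0, "fingers": 1},
    {"x": 0, "y": 0, "z": 0, "yaw": 0, "fingers": 1},
    {"x": 0, "y": 0, "z": 0, "yaw": 0, "fingers": 1},
    {"x": 0, "y": 0, "z": 0, "yaw": 0, "fingers": 1}
  ]
}}

```text
time: 30.6
eef_pos: [0.5317, 0.2624, 0.0529]
tcp_rot: [-0.101, 0.995, 0.0, 0.0]
contact_force: [-1.0, 0.4, 4.8]
opening: 0.136
finger_force: 29.5
```

```bash
cat >> h.py <<'E'
def jaw():
    s=ctrl.get_state();a=np.radians(11.5);u=np.array([-np.sin(a),np.cos(a)]);v=np.array([u[1],-u[0]])
    p=s["eef_pos"][:2]-[.5653,.1044]
    print("q",round(p@u-.085,4),"lat",round(p@v,4),"z",s["eef_pos"][2].round(4),"F_gy",round(s["contact_force"][:2]@u,2),"F",s["contact_force"].round(1),"open",round(s["opening"],3),"ff",round(s["finger_force"],1))
E
python3 -c "
from h import *
jaw()"
```

```text
q 0.0765 lat -0.0014 z 0.0529 F_gy 0.56 F [-1.   0.4  4.8] open 0.136 ff 29.5
```

{"method": "move_arm", "body": {
  "plan": [
    {"x": 0, "y": -0.01, "z": 0, "yaw": 0, "fingers": 1},
    {"x": 0, "y": -0.02, "z": 0, "yaw": 0, "fingers": 1},
    {"x": 0, "y": -0.03, "z": 0, "yaw": 0, "fingers": 1},
    {"x": 0, "y": -0.04, "z": 0, "yaw": 0, "fingers": 1},
    {"x": 0, "y": -0.048, "z": 0, "yaw": 0, "fingers": 1}
  ]
}}

```text
time: 31.1
eef_pos: [0.5413, 0.2153, 0.0529]
tcp_rot: [-0.101, 0.995, 0.001, 0.0]
contact_force: [-1.8, 3.2, 5.3]
opening: 0.136
finger_force: 29.6
```

{"method": "move_arm", "body": {
  "plan": [
    {"x": 0, "y": -0.001, "z": 0, "yaw": 0, "fingers": 1},
    {"x": 0, "y": -0.002, "z": 0, "yaw": 0, "fingers": 1},
    {"x": 0, "y": -0.003, "z": 0, "yaw": 0, "fingers": 1},
    {"x": 0, "y": -0.004, "z": 0, "yaw": 0, "fingers": 1},
    {"x": 0, "y": -0.005, "z": 0, "yaw": 0, "fingers": 1}
  ]
}}

```text
time: 31.6
eef_pos: [0.5423, 0.2106, 0.0529]
tcp_rot: [-0.101, 0.995, 0.001, 0.0]
contact_force: [-2.4, 3.3, 5.6]
opening: 0.131
finger_force: 29.6
```

```bash
python3 -c "
from h import *
jaw()"
```

```text
q 0.0237 lat -0.0014 z 0.0529 F_gy 3.66 F [-2.4  3.3  5.6] open 0.131 ff 29.6
```

{"method": "move_arm", "body": {
  "plan": [
    {"x": 0, "y": -0.001, "z": 0, "yaw": 0, "fingers": 1},
    {"x": 0, "y": -0.002, "z": 0, "yaw": 0, "fingers": 1},
    {"x": 0, "y": -0.003, "z": 0, "yaw": 0, "fingers": 1},
    {"x": 0, "y": -0.0045, "z": 0, "yaw": 0, "fingers": 1},
    {"x": 0, "y": -0.006, "z": 0, "yaw": 0, "fingers": 1}
  ]
}}

```text
time: 32.1
eef_pos: [0.5434, 0.2051, 0.0529]
tcp_rot: [-0.101, 0.995, 0.001, 0.0]
contact_force: [-2.5, 3.1, 5.4]
opening: 0.137
finger_force: 29.6
```

```bash
python3 -c "
from h import *
jaw()"
```

```text
q 0.018 lat -0.0014 z 0.0529 F_gy 3.53 F [-2.5  3.1  5.4] open 0.137 ff 29.6
```

{"method": "move_arm", "body": {
  "plan": [
    {"x": 0, "y": -0.001, "z": 0, "yaw": 0, "fingers": 1},
    {"x": 0, "y": -0.002, "z": 0, "yaw": 0, "fingers": 1},
    {"x": 0, "y": -0.003, "z": 0, "yaw": 0, "fingers": 1},
    {"x": 0, "y": -0.004, "z": 0, "yaw": 0, "fingers": 1},
    {"x": 0, "y": -0.004, "z": 0, "yaw": 0, "fingers": 1}
  ]
}}

```text
time: 32.6
eef_pos: [0.5442, 0.2011, 0.0529]
tcp_rot: [-0.1, 0.995, 0.001, 0.0]
contact_force: [-2.2, 3.6, 5.0]
opening: 0.136
finger_force: 29.6
```

```bash
python3 -c "
from h import *
jaw()"
```

```text
q 0.014 lat -0.0014 z 0.0529 F_gy 3.97 F [-2.2  3.6  5. ] open 0.136 ff 29.6
```

{"method": "move_arm", "body": {
  "plan": [
    {"x": 0, "y": -0.001, "z": 0, "yaw": 0, "fingers": 1},
    {"x": 0, "y": -0.002, "z": 0, "yaw": 0, "fingers": 1},
    {"x": 0, "y": -0.002, "z": 0, "yaw": 0, "fingers": 1},
    {"x": 0, "y": -0.002, "z": 0, "yaw": 0, "fingers": 1},
    {"x": 0, "y": -0.002, "z": 0, "yaw": 0, "fingers": 1}
  ]
}}

```text
time: 33.1
eef_pos: [0.5445, 0.1995, 0.0529]
tcp_rot: [-0.101, 0.995, 0.001, 0.0]
contact_force: [-2.3, 4.4, 5.5]
opening: 0.139
finger_force: 29.6
```

```bash
python3 -c "
from h import *
jaw()"
```

```text
q 0.0124 lat -0.0014 z 0.0529 F_gy 4.79 F [-2.3  4.4  5.5] open 0.139 ff 29.6
```

{"method": "move_arm", "body": {
  "plan": [
    {"x": 0, "y": -0.001, "z": 0, "yaw": 0, "fingers": 1},
    {"x": 0, "y": -0.002, "z": 0, "yaw": 0, "fingers": 1},
    {"x": 0, "y": -0.002, "z": 0, "yaw": 0, "fingers": 1},
    {"x": 0, "y": -0.002, "z": 0, "yaw": 0, "fingers": 1},
    {"x": 0, "y": -0.002, "z": 0, "yaw": 0, "fingers": 1}
  ]
}}

```text
time: 33.6
eef_pos: [0.5449, 0.198, 0.053]
tcp_rot: [-0.1, 0.995, 0.001, 0.0]
contact_force: [-2.9, 5.5, 5.1]
opening: 0.134
finger_force: 29.6
```

Run:
```python
from h import *
jaw()
im=ctrl.read_camera("scene");cv2.imwrite("pics/p12.png",cv2.resize(im[190:270,310:390],None,fx=7,fy=7,interpolation=2)[:,:,::-1])
```

```text
q 0.0108 lat -0.0014 z 0.053 F_gy 5.96 F [-2.9  5.5  5.1] open 0.134 ff 29.6
```

View pics/p12.png

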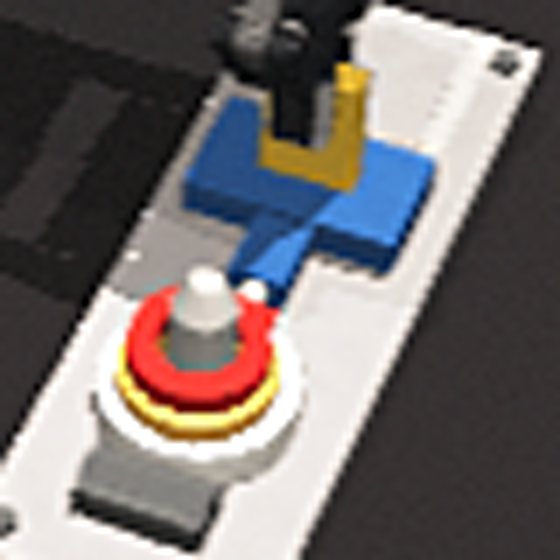

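The crop shows the tip touching the silver ring (crop 265,320), with the ring moved up to the fixed jaw (crop 150,490). Force along the jaw has risen from 3.6 N (friction only) to 6.0 N, so the spring carries about 2.4 N. I'll push about 3.5 mm further.

{"method": "move_arm", "body": {
  "plan": [
    {"x": 0, "y": -0.001, "z": 0, "yaw": 0, "fingers": 1},
    {"x": 0, "y": -0.002, "z": 0, "yaw": 0, "fingers": 1},
    {"x": 0, "y": -0.002, "z": 0, "yaw": 0, "fingers": 1},
    {"x": 0, "y": -0.002, "z": 0, "yaw": 0, "fingers": 1},
    {"x": 0, "y": -0.002, "z": 0, "yaw": 0, "fingers": 1}
  ]
}}

```text
time: 34.15
eef_pos: [0.5452, 0.1964, 0.0529]
tcp_rot: [-0.1, 0.995, 0.002, 0.0]
contact_force: [-2.3, 6.7, 5.1]
opening: 0.139
finger_force: 29.6
```

```bash
python3 -c "
from h import *
for i in range(4): jaw();ctrl.read_camera('scene')"
```

```text
q 0.0092 lat -0.0014 z 0.0529 F_gy 7.03 F [-2.3  6.7  5.1] open 0.139 ff 29.6
q 0.0092 lat -0.0014 z 0.053 F_gy 7.8 F [-2.9  7.4  5.8] open 0.135 ff 29.6
q 0.0092 lat -0.0014 z 0.053 F_gy 7.34 F [-2.3  7.   5.1] open 0.136 ff 29.6
q 0.0092 lat -0.0014 z 0.0529 F_gy 8.11 F [-3.5  7.6  5.2] open 0.138 ff 29.6
```

{"method": "move_arm", "body": {
  "plan": [
    {"x": 0, "y": -0.001, "z": 0, "yaw": 0, "fingers": 1},
    {"x": 0, "y": -0.002, "z": 0, "yaw": 0, "fingers": 1},
    {"x": 0, "y": -0.0025, "z": 0, "yaw": 0, "fingers": 1},
    {"x": 0, "y": -0.0025, "z": 0, "yaw": 0, "fingers": 1},
    {"x": 0, "y": -0.0025, "z": 0, "yaw": 0, "fingers": 1}
  ]
}}

```text
time: 34.85
eef_pos: [0.5455, 0.1946, 0.0529]
tcp_rot: [-0.1, 0.995, 0.002, 0.0]
contact_force: [-2.9, 10.9, 5.1]
opening: 0.13
finger_force: 29.6
```

```bash
python3 -c "
from h import *
for i in range(6): jaw();ctrl.read_camera('scene')"
```

```text
q 0.0073 lat -0.0014 z 0.0529 F_gy 11.26 F [-2.9 10.9  5.1] open 0.13 ff 29.6
q 0.0073 lat -0.0014 z 0.0529 F_gy 10.16 F [-3.1  9.7  6.2] open 0.135 ff 29.6
q 0.0073 lat -0.0014 z 0.0529 F_gy 9.42 F [-3.1  9.   6. ] open 0.135 ff 29.6
q 0.0074 lat -0.0014 z 0.0529 F_gy 9.22 F [-2.3  9.   4.5] open 0.141 ff 29.6
q 0.0073 lat -0.0014 z 0.0529 F_gy 10.16 F [-2.9  9.8  5.2] open 0.134 ff 29.6
q 0.0073 lat -0.0014 z 0.053 F_gy 10.24 F [-2.8  9.9  5.2] open 0.134 ff 29.6
```

The spring force is about 6 N (10 N total minus 3.6 N friction). I'll hold, then slide back out by 60 mm.

{"method": "move_arm", "body": {
  "plan": [
    {"x": 0, "y": 0, "z": 0, "yaw": 0, "fingers": 1},
    {"x": 0, "y": 0, "z": 0, "yaw": 0, "fingers": 1},
    {"x": 0, "y": 0, "z": 0, "yaw": 0, "fingers": 1},
    {"x": 0, "y": 0, "z": 0, "yaw": 0, "fingers": 1},
    {"x": 0, "y": 0, "z": 0, "yaw": 0, "fingers": 1}
  ]
}}

```text
time: 35.65
eef_pos: [0.5455, 0.1946, 0.053]
tcp_rot: [-0.1, 0.995, 0.002, 0.0]
contact_force: [-3.0, 9.5, 6.2]
opening: 0.132
finger_force: 29.6
```

{"method": "move_arm", "body": {
  "plan": [
    {"x": 0, "y": 0, "z": 0, "yaw": 0, "fingers": 1},
    {"x": 0, "y": 0, "z": 0, "yaw": 0, "fingers": 1},
    {"x": 0, "y": 0, "z": 0, "yaw": 0, "fingers": 1},
    {"x": 0, "y": 0, "z": 0, "yaw": 0, "fingers": 1},
    {"x": 0, "y": 0, "z": 0, "yaw": 0, "fingers": 1}
  ]
}}

```text
time: 36.15
eef_pos: [0.5456, 0.1946, 0.053]
tcp_rot: [-0.1, 0.995, 0.002, 0.0]
contact_force: [-3.6, 10.4, 5.7]
opening: 0.131
finger_force: 29.6
```

{"method": "move_arm", "body": {
  "plan": [
    {"x": 0, "y": 0.005, "z": 0, "yaw": 0, "fingers": 1},
    {"x": 0, "y": 0.012, "z": 0, "yaw": 0, "fingers": 1},
    {"x": 0, "y": 0.02, "z": 0, "yaw": 0, "fingers": 1},
    {"x": 0, "y": 0.028, "z": 0, "yaw": 0, "fingers": 1},
    {"x": 0, "y": 0.036, "z": 0, "yaw": 0, "fingers": 1}
  ]
}}

```text
time: 36.65
eef_pos: [0.5391, 0.2262, 0.0529]
tcp_rot: [-0.101, 0.995, -0.001, 0.0]
contact_force: [-1.9, -3.9, 6.2]
opening: 0.135
finger_force: 29.7
```

{"method": "move_arm", "body": {
  "plan": [
    {"x": 0, "y": 0.008, "z": 0, "yaw": 0, "fingers": 1},
    {"x": 0, "y": 0.016, "z": 0, "yaw": 0, "fingers": 1},
    {"x": 0, "y": 0.024, "z": 0, "yaw": 0, "fingers": 1},
    {"x": 0, "y": 0.024, "z": 0, "yaw": 0, "fingers": 1},
    {"x": 0, "y": 0.024, "z": 0, "yaw": 0, "fingers": 1}
  ]
}}

```text
time: 37.15
eef_pos: [0.534, 0.2509, 0.0529]
tcp_rot: [-0.101, 0.995, 0.0, 0.0]
contact_force: [-2.7, 0.7, 6.5]
opening: 0.132
finger_force: 29.7
```

```bash
python3 -c "
from h import *
jaw()"
```

```text
q 0.0648 lat -0.0014 z 0.0529 F_gy 1.25 F [-2.7  0.7  6.5] open 0.132 ff 29.7
```

Jaw travel is now about 65 mm, so the tip is about 47 mm clear of the ring. Let go and rise.

{"method": "move_arm", "body": {
  "plan": [
    {"x": 0, "y": 0, "z": 0, "yaw": 0, "fingers": 0},
    {"x": 0, "y": 0, "z": 0, "yaw": 0, "fingers": 0},
    {"x": 0, "y": 0, "z": 0, "yaw": 0, "fingers": 0},
    {"x": 0, "y": 0, "z": 0, "yaw": 0, "fingers": 0},
    {"x": 0, "y": 0, "z": -0.03, "yaw": 0, "fingers": 0}
  ]
}}

```text
time: 37.65
eef_pos: [0.5301, 0.2497, 0.0777]
tcp_rot: [-0.101, 0.995, -0.001, -0.005]
contact_force: [-0.2, -1.1, -0.1]
opening: 0.968
finger_force: 0.0
```

{"method": "move_arm", "body": {
  "plan": [
    {"x": 0, "y": 0, "z": -0.05, "yaw": 0, "fingers": 0},
    {"x": 0, "y": 0, "z": -0.09, "yaw": 0, "fingers": 0},
    {"x": 0, "y": 0, "z": -0.11, "yaw": 0, "fingers": 0},
    {"x": 0, "y": 0, "z": -0.11, "yaw": 0, "fingers": 0},
    {"x": 0, "y": 0, "z": -0.11, "yaw": 0, "fingers": 0}
  ]
}}

```text
time: 38.15
eef_pos: [0.5334, 0.2507, 0.1916]
tcp_rot: [-0.101, 0.995, -0.0, -0.0]
contact_force: [-1.3, 0.4, -0.0]
opening: 0.997
finger_force: 0.0
```

Run:
```python
from h import *
jaw()
im=ctrl.read_camera("scene");cv2.imwrite("pics/p13.png",im[:,:,::-1])
```

```text
q 0.0647 lat -0.0021 z 0.1916 F_gy 0.67 F [-1.3  0.4 -0. ] open 0.997 ff 0.0
```

View pics/p13.png

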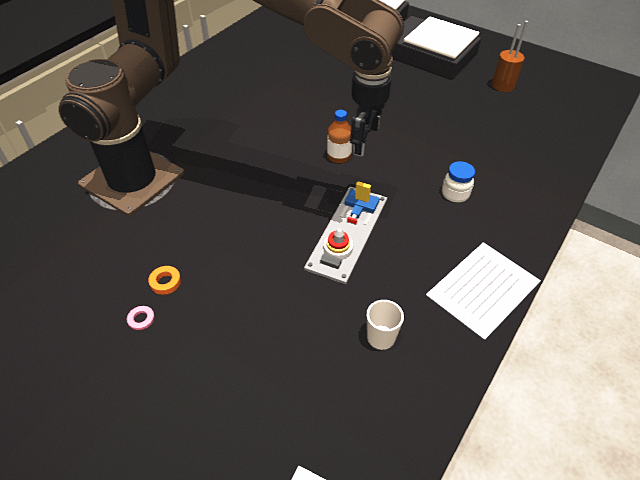

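The stack stands at (338,243) with the jaw out and its tip at (352,218). The bottle, jar and cup are where they started, and the orange and pink rings are untouched. Handing in.

```bash
python3 -c "
from plant import ctrl
print(ctrl.sign_off())"
```

```text
the job is handed in; nothing more can be done
None
```

The silver, brass and red rings are stacked flat on the post; the jaw pressed the bottom ring at about 6 N (estimated from the wrist force), was drawn back to about 47 mm clear and released, and the job is handed in.

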